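# Load the specimen scan bed

### The job

Get the specimens ready for scanning: slide the white transport lock grip fully to the end of its track nearest the robot, then stand every specimen pot that is out on the table in the circle of the pad with its own colour, turned so that the stripe on its lid faces the coloured bar of the pad. When all are standing right, turn the orange vacuum valve handle to half open (45 degrees, over the white bar), and last slide the lock grip fully to the far end. Leave the other things on the table where they are.

Things in the scene. Friction and masses are not known exactly. Their poses are not given: they have to be found in the camera images.
- pot_red: round cardboard specimen pot, 48 diameter, 40 high, white lid with a dark window and a pink specimen, and one red stripe on the lid from near the middle to the rim, going on down the side. Loose, about 90 g, may be absent. Origin: centre of its underside; x points out along the stripe, z up (sizes in mm)
- pot_red_tip (a point): outer end of the red stripe on the rim of that pot's lid, 24 from the axis along x, 40 up (sizes in mm)
- pot_yellow: round cardboard specimen pot, 48 diameter, 40 high, white lid with a dark window and a pink specimen, and one yellow stripe on the lid from near the middle to the rim, going on down the side. Loose, about 90 g, may be absent. Origin: centre of its underside; x points out along the stripe, z up (sizes in mm)
- pot_yellow_tip (a point): outer end of the yellow stripe on the rim of that pot's lid, 24 from the axis along x, 40 up (sizes in mm)
- pot_green: round cardboard specimen pot, 48 diameter, 40 high, white lid with a dark window and a pink specimen, and one green stripe on the lid from near the middle to the rim, going on down the side. Loose, about 90 g, may be absent. Origin: centre of its underside; x points out along the stripe, z up (sizes in mm)
- pot_green_tip (a point): outer end of the green stripe on the rim of that pot's lid, 24 from the axis along x, 40 up (sizes in mm)
- pot_blue: round cardboard specimen pot, 48 diameter, 40 high, white lid with a dark window and a pink specimen, and one blue stripe on the lid from near the middle to the rim, going on down the side. Loose, about 90 g, may be absent. Origin: centre of its underside; x points out along the stripe, z up (sizes in mm)
- pot_blue_tip (a point): outer end of the blue stripe on the rim of that pot's lid, 24 from the axis along x, 40 up (sizes in mm)
- pot_purple: round cardboard specimen pot, 48 diameter, 40 high, white lid with a dark window and a pink specimen, and one purple stripe on the lid from near the middle to the rim, going on down the side. Loose, about 90 g, may be absent. Origin: centre of its underside; x points out along the stripe, z up (sizes in mm)
- pot_purple_tip (a point): outer end of the purple stripe on the rim of that pot's lid, 24 from the axis along x, 40 up (sizes in mm)
- pad_red: fixed white pad, 92 diameter, 2 thick, on the dark steel scan bed (270 x 270 x 10; four pads in a 150 square, one amid them), with a black-edged grey circle, 59 diameter, in which the pot stands, and outside it a red bar. Origin: centre of its underside, 10 above the table (the pot stands 2 higher); x points from the centre to the bar, whose middle is 36 out (sizes in mm)
- pad_yellow: fixed white pad, 92 diameter, 2 thick, on the dark steel scan bed (270 x 270 x 10; four pads in a 150 square, one amid them), with a black-edged grey circle, 59 diameter, in which the pot stands, and outside it a yellow bar. Origin: centre of its underside, 10 above the table (the pot stands 2 higher); x points from the centre to the bar, whose middle is 36 out (sizes in mm)
- pad_green: fixed white pad, 92 diameter, 2 thick, on the dark steel scan bed (270 x 270 x 10; four pads in a 150 square, one amid them), with a black-edged grey circle, 59 diameter, in which the pot stands, and outside it a green bar. Origin: centre of its underside, 10 above the table (the pot stands 2 higher); x points from the centre to the bar, whose middle is 36 out (sizes in mm)
- pad_blue: fixed white pad, 92 diameter, 2 thick, on the dark steel scan bed (270 x 270 x 10; four pads in a 150 square, one amid them), with a black-edged grey circle, 59 diameter, in which the pot stands, and outside it a blue bar. Origin: centre of its underside, 10 above the table (the pot stands 2 higher); x points from the centre to the bar, whose middle is 36 out (sizes in mm)
- pad_purple: fixed white pad, 92 diameter, 2 thick, on the dark steel scan bed (270 x 270 x 10; four pads in a 150 square, one amid them), with a black-edged grey circle, 59 diameter, in which the pot stands, and outside it a purple bar. Origin: centre of its underside, 10 above the table (the pot stands 2 higher); x points from the centre to the bar, whose middle is 36 out (sizes in mm)
- lock_base: fixed grey track of the transport lock, 170 x 40, top 18 above the table, end stops 28 high. Origin: centre of its underside; x points along the track, away from the robot (sizes in mm)
- lock (a joint): position of the white lock grip along its track in m: 0 at the end stop nearest the robot (loading), 0.10 at the far end stop (locked); slides stiffly with about 2 N. The grip is a block 24 mm along the track, 22 mm wide, from 19 to 59 mm above the table; its centre lies at x = joint - 0.05 in the frame of lock_base
- valve_base: fixed round dark base of the vacuum valve, 148 diameter, 12 high, a brass neck of 36 diameter up to 36. Small red ticks on it show closed (its x) and fully open (its y), a white bar between them shows half open. Origin: centre of its underside, on the handle's axis; z up (sizes in mm)
- valve (a joint): angle of the valve handle in rad: 0 closed (along x of the base), growing counterclockwise seen from above, 0.785 half open (over the white bar), 1.57 fully open. The handle is an orange bar 14 mm wide, from 41 to 61 mm above the table, reaching from the axis 58 mm out; turns with about 0.1 N m
- label_block: block of pink sticky labels, 50 x 50 x 20, a bystander. Origin: centre of its underside (sizes in mm)
- small_box: small plain cardboard box, 45 x 45 x 35, a bystander. Origin: centre of its underside (sizes in mm)
- loupe: black hand lens lying flat, ring 60 across with a 90 long wooden handle along its +x, a bystander. Origin: centre of its underside (sizes in mm)
- mug: blue ceramic mug, 80 across, 90 high, a bystander. Origin: centre of its underside (sizes in mm)
- jar: closed round jar, 56 across, 80 high, a bystander. Origin: centre of its underside (sizes in mm)

How it is judged:
By the outcome, as a careful person would: the job done as asked, in the order asked, and still so for the second after the job is handed in, with the robot touching nothing.
Of pot_red, pot_yellow, pot_green, pot_blue, pot_purple only 4 to 5 are there at a start; the rules pass over those that are not, and their reading is None.
At some moment in a run one of pot_red, pot_yellow, pot_green, pot_blue, pot_purple may be knocked a few centimetres aside while the robot is not near it.
It also fails if it takes over 210 s, if anything falls off the work surface, if the arm or the gripper's body presses on something with over 40 N, if the wrist force passes 120 N, or if a joint passes its speed limit or range.

### The arm

A 7-joint arm with a two-finger parallel gripper is mounted at the origin on the work surface. World frame = base frame: x ahead of the robot, y to its left, z up, the work surface at z = 0. Lengths are in m, angles in rad, forces in N, time in s.
With the tool pointing down it reaches from about 0.4 to 0.85 m from the base axis. Payload 4.5 kg.
Tool frame: the origin (TCP) lies on the centre line of the jaws, within the pads' length; the fingertips stand 25 mm ahead of it and the grasp point (between the pads) lies 6 mm ahead of it; z points along the fingers, y is the direction in which the jaws open and shut (so a half turn about z gives the same grasp; the last joint's range is limited). The gripper opens to 88 mm and grips with 3 to 60 N. Pads are 18 mm wide; open, the fingers measure 123 mm over their backs; the gripper's body (75 mm by 187 mm) begins 45 mm behind the grasp point.
Start: joints at [1.241, 0.689, -0.195, 1.565, 0.157, 0.902, -0.215], TCP at [0.222, -0.584, 0.264] pointing down, gripper open.
Joint ranges: [-3.01, 3.01], [-0.46, 2.08], [-1.47, 1.51], [0.13, 2.56], [-1, 4.14], [0.04, 2.09], [-2.66, 2.66]. Speed limits (rad/s): [2.57, 2.57, 3.14, 3.14, 3.14, 3.14, 3.14].

### API

Orientations are given as a unit quaternion [x, y, z, w].
In Python, from plant import r, eyes gives the robot as it stands.
- The arm moves only by the tool servo_tool, never from a script. Its argument "deltas" is a list of rows, each an object of numbers: "dx", "dy", "dz": the shift along the tool's x, y, z in units of 60 mm (1.0 is 60 mm); "ax", "ay", "az": the turn, a rotation vector about the tool's x, y, z in units of 6 degrees (1.0 is 6 degrees); "hand": the finger opening in mm, from 0 to 88.1. A call has 1 to 10 rows; each row is the pose to reach, as a shift and turn from the pose commanded when the call began, along the tool's axes at that moment; what a row does not reach only later rows make up. A row lasts 1/8 s, in which the tool goes at most 62.5 mm and 10.7 degrees, less where a joint would pass 70% of its speed; a pose out of reach is approached as far as the arm can. A call with a gripper value outside its range is refused whole. The fingers move at their own pace and stop on an object; "newtons" is the grip in N (left out, the last holds). Time passes only in rows, so rows that repeat a pose let the fingers close. It gives the time, the measured TCP pose, the force and the opening at its end, in the units of the state.
- r.get_state(): the state, without advancing time (a new reading comes with each control period).
- eyes.snapshot(name): name is "side" or "top" or "wrist"; returns (picture, depth): 400x640x3 uint8, red, green, blue; 400x640 float32, m along the optical axis (not along the pixel's ray), 0 where there is no reading.
- eyes.camera_model(name): a dict with "fx", "fy", "cx", "cy" (pixels), "pose" (4x4, takes a point from camera to world coordinates). Camera axes: x right, y up, looking along -z (the intrinsics and any distortion apply to the point x, -y, -z); pixel columns grow to the right and rows downward; lengths in m; the calibration is good to about 2 mm. A picture is of the moment at which its call begins: read the wrist's pose just before it. camera_model takes no time and is no camera call; for the wrist camera it gives the pose at the moment of the call.
- r.finish_job(): hands the job in, once; it reports no verdict.
The state is a dict: "clock": time; "q": joint angles; "qd": joint speeds; "joint_torque": joint torques, N m; "tool_pos": TCP position; "eef_rot": TCP orientation; "contact_force": force on the tool from outside, world axes, zero at the start; "moment": the same for the moment, N m; "opening": opening from 0.0 (shut) to 1.0 (fully open).
Only numpy, scipy, OpenCV 4.12 (cv2) and the standard library are available. Lean on these libraries where they do the work, as an engineer would, in place of code of your own. Each camera call takes 0.05 s, during which the arm holds its last target.

## Working session

There is one attempt and no reset: what is moved stays moved. The work goes in short steps, Python scripts to look and compute and a tool call to move; the robot and the scene stay as the last step left them, time stands still between calls to the robot, and variables do not carry over. Pictures are saved under pics/ and viewed, and the job is handed in when it is done.

Besides the shell and the picture viewer there is one more tool, called after "Request:" as name(argument=value, ...), one argument or row to a line, values as JSON. servo_tool: Moves the arm, as the interface text tells. Its arguments: {"type":"object","properties":{"deltas":{"type":"array","items":{"type":"object","properties":{"dx":{"type":"number"},"dy":{"type":"number"},"dz":{"type":"number"},"ax":{"type":"number"},"ay":{"type":"number"},"az":{"type":"number"},"hand":{"type":"number"}}}},"newtons":{"type":"number"}},"required":["deltas"]}

```bash
ls -la; mkdir -p pics; cat > h.py <<'E'
import numpy as np, cv2, json
from plant import r, eyes
def snap(name, fn):
    cm=eyes.camera_model(name); p,d=eyes.snapshot(name)
    cv2.imwrite(f'pics/{fn}.png', p[:,:,::-1])
    np.savez(f'pics/{fn}.npz', p=p, d=d, K=[cm['fx'],cm['fy'],cm['cx'],cm['cy']], pose=np.array(cm['pose']))
    return p,d,cm
def load(fn):
    z=np.load(f'pics/{fn}.npz'); return z
def px2w(z,u,v,h=None):
    fx,fy,cx,cy=z['K']; P=z['pose']
    ray=np.array([(u-cx)/fx,-(v-cy)/fy,-1.0])
    if h is None:
        d=z['d'][int(round(v)),int(round(u))]; return P[:3,:3]@(ray*d)+P[:3,3]
    w=P[:3,:3]@ray; t=(h-P[2,3])/w[2]; return P[:3,3]+t*w
def w2px(z,X):
    fx,fy,cx,cy=z['K']; P=z['pose']
    c=P[:3,:3].T@(np.array(X)-P[:3,3]); return fx*c[0]/-c[2]+cx, fy*(-c[1])/-c[2]+cy
E
python3 - <<'E'
from h import *
print(r.get_state())
for n in ('top','side','wrist'):
    p,d,cm=snap(n,n+'0'); print(n,cm)
E
```

```text
total 12
drwxr-xr-x  3 agent agent 4096 Dec  7 14:42 .
drwxr-xr-x 23 root  root  4096 Dec  7 14:42 ..
drwxr-xr-x  2 agent agent 4096 Dec  7 14:42 pics
{'clock': 0.0, 'q': array([ 1.24079449,  0.68996938, -0.19452325,  1.56632338,  0.15732783,
        0.90248538, -0.21511903]), 'qd': array([-6.26804560e-04,  1.08771368e-03,  1.91364985e-03,  5.08019956e-04,
       -3.69404043e-05,  4.22312414e-04, -1.06052993e-03]), 'joint_torque': array([ 1.02643968e-03, -5.27557504e+01, -1.26646042e+00, -1.53425574e+01,
       -5.26806805e-02,  6.71258909e-03,  1.89856123e-04]), 'tool_pos': array([ 0.22214653, -0.58357662,  0.26292484]), 'eef_rot': array([ 9.83493308e-01,  1.80942286e-01, -2.32550709e-04, -8.64497437e-04]), 'contact_force': array([ 0.02206144, -0.0284161 , -0.06202147]), 'moment': array([-0.04472482, -0.01037579, -0.01285815]), 'opening': 0.9980525838320735}
top {'fx': 391.5698210526043, 'fy': 391.5698210526043, 'cx': 326.04657706876867, 'cy': 201.73869641441752, 'pose': array([[-0.07626626,  0.97229222, -0.22097802,  0.30253846],
       [-0.99708403, -0.07495279,  0.01433562,  0.00
[... 158 characters left out ...]
85575, 'fy': 408.31863761285575, 'cx': 315.953258232312, 'cy': 195.72991070320973, 'pose': array([[-0.78819856,  0.32377726, -0.52336538, -0.03805841],
       [-0.61534875, -0.40159564,  0.67828228,  0.74715254],
       [ 0.00943113,  0.85667335,  0.51577304,  0.59820262],
       [ 0.        ,  0.        ,  0.        ,  1.        ]])}
wrist {'fx': 278.65013586429404, 'fy': 278.65013586429404, 'cx': 323.1394715168933, 'cy': 200.93122960374944, 'pose': array([[ 0.35701199,  0.89684298,  0.26118022,  0.28921451],
       [-0.93409875,  0.34319143,  0.09838275, -0.55817278],
       [-0.00140094, -0.27909194,  0.96026336,  0.38346142],
       [ 0.        ,  0.        ,  0.        ,  1.        ]])}
```

View pics/top0.png

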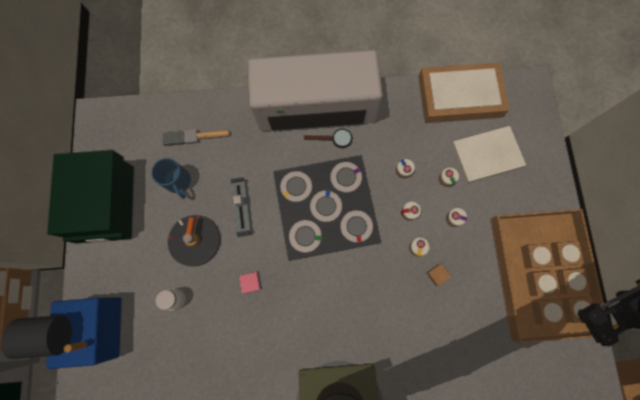

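View pics/side0.png

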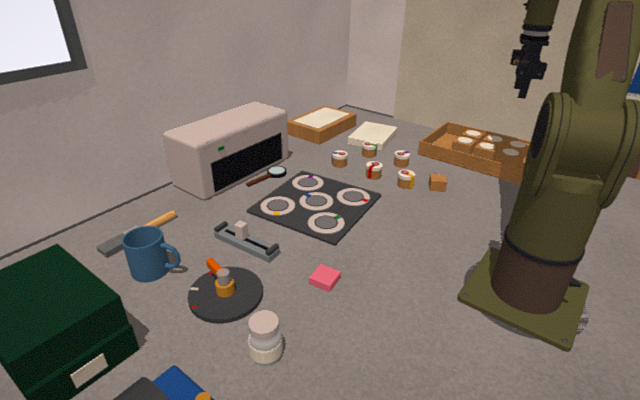

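View pics/wrist0.png

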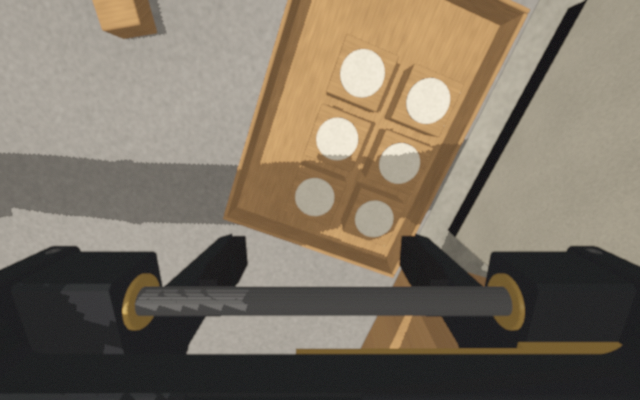

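The top view shows all five pots: blue (405,168), green (449,176), red (411,211), purple (457,217) and yellow (420,246). The pads are around (326,206), the lock at (240,207) and the valve at (193,240). I'll enlarge these areas.

```bash
python3 - <<'E'
from h import *
z=load('top0'); p=z['p'][:,:,::-1]
def crop(n,u0,v0,u1,v1,s):
    cv2.imwrite(f'pics/{n}.png',cv2.resize(p[v0:v1,u0:u1],None,fx=s,fy=s,interpolation=cv2.INTER_CUBIC))
crop('c_pots',385,145,485,265,5)
crop('c_pads',265,150,390,265,6)
crop('c_lv',155,170,265,275,5)
E
```

```text
(no output)
```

View pics/c_pots.png

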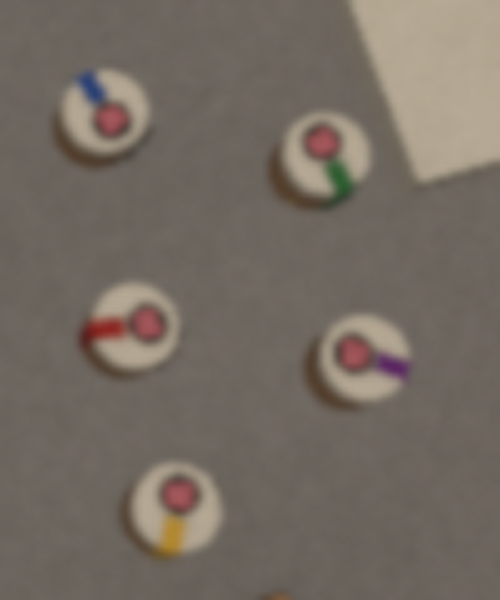

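View pics/c_pads.png

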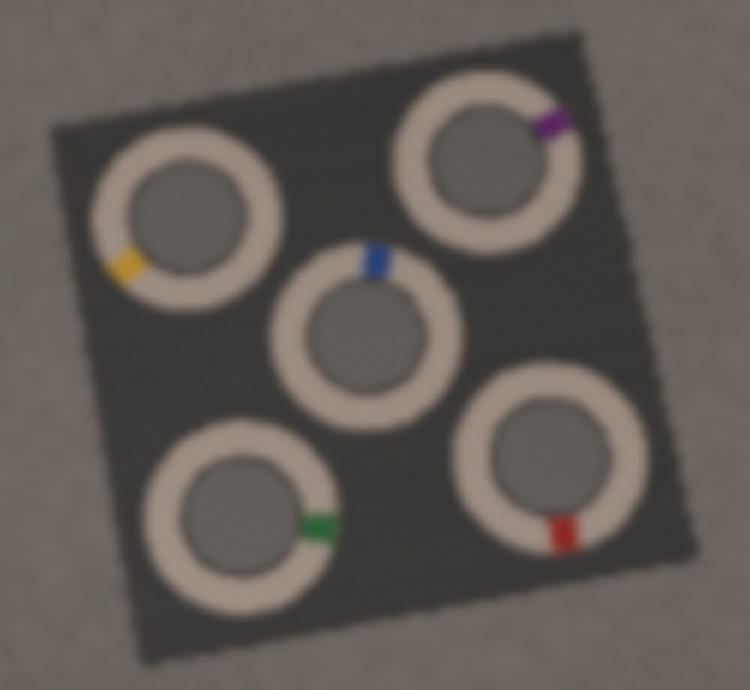

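View pics/c_lv.png

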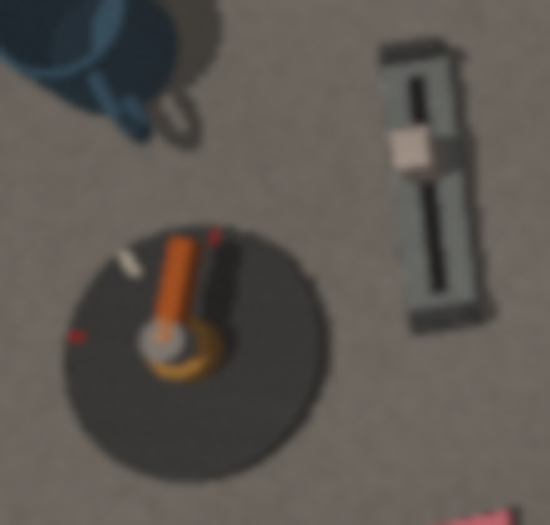

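```bash
cat > m.py <<'E'
from h import *
z=load('top0')
def pt(cx,cy,u0,v0,s,h): 
    return px2w(z,(cx+.5)/s-.5+u0,(cy+.5)/s-.5+v0,h)
pots=dict(blue=((105,112),(86,74)),green=((326,155),(344,194)),red=((134,326),(90,331)),purple=((365,358),(407,370)),yellow=((176,508),(171,552)))
pads=dict(red=((550,458),(563,534)),yellow=((187,216),(127,266)),green=((241,517),(319,527)),blue=((366,336),(377,261)),purple=((487,160),(553,124)))
for n,(c,t) in pots.items():
    C=pt(*c,385,145,5,.04);T=pt(*t,385,145,5,.04); d=T-C
    print('pot',n,C.round(4),'r',np.hypot(*d[:2]).round(4),'ang',np.degrees(np.arctan2(d[1],d[0])).round(1))
cs={}
for n,(c,t) in pads.items():
    C=pt(*c,265,150,6,.012);T=pt(*t,265,150,6,.012); d=T-C; cs[n]=C
    print('pad',n,C.round(4),'r',np.hypot(*d[:2]).round(4),'ang',np.degrees(np.arctan2(d[1],d[0])).round(1))
print('sides',[np.linalg.norm(cs[a]-cs[b]).round(4) for a,b in (('yellow','purple'),('purple','red'),('red','green'),('green','yellow'))])
print('grip top',pt(411,147,155,170,5,.059))
print('lock ends',pt(418,45,155,170,5,.028),pt(448,320,155,170,5,.028))
print('valve axis top',pt(165,343,155,170,5,.065),'handle tip',pt(181,238,155,170,5,.061),'ticks',[pt(*a,155,170,5,.012) for a in ((78,337),(131,263),(215,237))],'base c',pt(196,353,155,170,5,.012))
# depth check
for n,(c,t) in pots.items():
    print(n,px2w(z,c[0]/5+385,c[1]/5+145).round(4))
E
python3 m.py
```

```text
pot blue [ 0.6333 -0.2456  0.04  ] r 0.0252 ang 19.0
pot green [ 0.5977 -0.3692  0.04  ] r 0.0249 ang -163.9
pot red [ 0.5063 -0.2466  0.04  ] r 0.0251 ang 92.2
pot purple [ 0.4781 -0.3737  0.04  ] r 0.0241 ang -111.0
pot yellow [ 0.4025 -0.2569  0.04  ] r 0.0245 ang 166.2
pad red [ 0.4769 -0.0895  0.012 ] r 0.0369 ang -175.7
pad yellow [0.6099 0.0766 0.012 ] r 0.0383 ang 126.8
pad green [0.4598 0.0598 0.012 ] r 0.0375 ang -101.7
pad blue [ 0.5432 -0.0062  0.012 ] r 0.0378 ang -12.5
pad purple [ 0.627  -0.0724  0.012 ] r 0.0377 ang -65.0
sides [np.float64(0.15), np.float64(0.1511), np.float64(0.1502), np.float64(0.151)]
grip top [0.57083561 0.24032166 0.059     ]
lock ends [0.63937802 0.24144248 0.028     ] [0.47675212 0.22887076 0.028     ]
valve axis top [0.4700704  0.37526448 0.065     ] handle tip [0.52843682 0.36794272 0.061     ] ticks [array([0.48572009, 0.44326191, 0.012     ]), array([0.5263831 , 0.41328774, 0.012     ]), array([0.5379311 , 0.36493872, 0.012     ])] base c [0.47135743 0.37600347 0.012     ]
blue [ 0.6319 -0.2465  0.0401]
green [ 0.5964 -0.3702  0.0402]
red [ 0.5043 -0.2466  0.0442]
purple [ 0.4763 -0.3734  0.0438]
yellow [ 0.4014 -0.258   0.0394]
```

```bash
cat > g.py <<'E'
import sys
from h import *
from scipy.spatial.transform import Rotation as Ro
# usage: g.py x y z psi [x y z psi ...]   (world target; psi=world angle of tool x, deg)
s=r.get_state(); R=Ro.from_quat(s['eef_rot']); p=s['tool_pos']
X=R.as_matrix()[:,0]
print('t',round(s['clock'],2),'p',p.round(4),'psi',np.degrees(np.arctan2(X[1],X[0])).round(1),'q7',s['q'][6].round(2),'f',s['contact_force'].round(1),'open',round(s['opening']*88.1,1))
a=list(map(float,sys.argv[1:]))
for i in range(0,len(a),4):
    x,y,zz,ps=a[i:i+4]; c,sn=np.cos(np.radians(ps)),np.sin(np.radians(ps))
    T=Ro.from_matrix(np.array([[c,sn,0],[sn,-c,0],[0,0,-1]]))
    d=R.inv().apply(np.array([x,y,zz])-p)/.06; w=np.degrees((R.inv()*T).as_rotvec())/6
    print(a[i:i+4],'d',d.round(3),'a',w.round(2))
E
python3 g.py 0.5 -0.2 0.26 12 0.571 0.24 0.2 4.4
```

```text
t 0.15 p [ 0.2222 -0.5837  0.2631] psi 20.8 q7 -0.22 f [1.5 0.5 0. ] open 88.1
[0.5, -0.2, 0.26, 12.0] d [ 6.602 -4.329  0.057] a [-0.01  0.    1.47]
[0.571, 0.24, 0.2, 4.4] d [ 10.318 -10.759   1.066] a [-0.01  0.    2.74]
```

Request:
servo_tool(
  deltas=[
    {"dx":0.83,"dy":-0.54,"az":0.2,"hand":60},
    {"dx":1.65,"dy":-1.08,"az":0.4,"hand":60},
    {"dx":2.5,"dy":-1.6,"az":0.6,"hand":60},
    {"dx":3.3,"dy":-2.2,"az":0.8,"hand":60},
    {"dx":4.1,"dy":-2.7,"az":1.0,"hand":60},
    {"dx":4.95,"dy":-3.25,"az":1.2,"hand":60},
    {"dx":5.8,"dy":-3.8,"az":1.4,"hand":60},
    {"dx":6.6,"dy":-4.33,"az":1.47,"hand":60},
    {"dx":7.1,"dy":-5.1,"az":1.6,"hand":60},
    {"dx":7.5,"dy":-5.9,"az":1.8,"hand":60},
  ],
)

```text
schema error: expected keys dx, dy, dz, ax, ay, az, hand
```

```bash
python3 g.py 0.571 0.24 0.15 4.4
```

```text
t 0.15 p [ 0.2222 -0.5837  0.2631] psi 20.8 q7 -0.22 f [1.5 0.5 0. ] open 88.1
[0.571, 0.24, 0.15, 4.4] d [ 10.318 -10.758   1.899] a [-0.01  0.    2.74]
```

Request:
servo_tool(
  deltas=[
    {"dx":1.65,"dy":-1.08,"dz":0,"ax":0,"ay":0,"az":0.4,"hand":60},
    {"dx":3.3,"dy":-2.2,"dz":0,"ax":0,"ay":0,"az":0.8,"hand":60},
    {"dx":4.1,"dy":-2.7,"dz":0,"ax":0,"ay":0,"az":1.0,"hand":60},
    {"dx":4.95,"dy":-3.25,"dz":0,"ax":0,"ay":0,"az":1.2,"hand":60},
    {"dx":5.8,"dy":-3.8,"dz":0,"ax":0,"ay":0,"az":1.4,"hand":60},
    {"dx":6.6,"dy":-4.33,"dz":0,"ax":0,"ay":0,"az":1.5,"hand":60},
    {"dx":7.1,"dy":-5.1,"dz":0,"ax":0,"ay":0,"az":1.6,"hand":60},
    {"dx":7.5,"dy":-5.9,"dz":0,"ax":0,"ay":0,"az":1.8,"hand":60},
    {"dx":8.0,"dy":-6.7,"dz":0,"ax":0,"ay":0,"az":2.0,"hand":60},
    {"dx":8.5,"dy":-7.5,"dz":0,"ax":0,"ay":0,"az":2.2,"hand":60},
  ],
)

```text
clock: 1.4
tool_pos: [0.524, -0.043, 0.2636]
eef_rot: [0.998, 0.066, 0.0, 0.0]
contact_force: [0.3, -0.8, -0.5]
opening: 0.68
```

```bash
python3 g.py 0.571 0.24 0.15 4.4
```

```text
t 1.4 p [ 0.524  -0.043   0.2636] psi 7.6 q7 -1.49 f [ 0.3 -0.8 -0.5] open 59.9
[0.571, 0.24, 0.15, 4.4] d [ 1.4   -4.572  1.892] a [ 0.   -0.    0.53]
```

Request:
servo_tool(
  deltas=[
    {"dx":0.3,"dy":-0.9,"dz":0.2,"ax":0,"ay":0,"az":0.2,"hand":60},
    {"dx":0.6,"dy":-1.8,"dz":0.5,"ax":0,"ay":0,"az":0.4,"hand":60},
    {"dx":0.9,"dy":-2.7,"dz":0.9,"ax":0,"ay":0,"az":0.5,"hand":60},
    {"dx":1.2,"dy":-3.6,"dz":1.4,"ax":0,"ay":0,"az":0.53,"hand":60},
    {"dx":1.35,"dy":-4.3,"dz":1.8,"ax":0,"ay":0,"az":0.53,"hand":60},
    {"dx":1.4,"dy":-4.57,"dz":1.89,"ax":0,"ay":0,"az":0.53,"hand":60},
    {"dx":1.4,"dy":-4.57,"dz":1.89,"ax":0,"ay":0,"az":0.53,"hand":60},
  ],
)

```text
clock: 2.28
tool_pos: [0.5701, 0.2381, 0.1502]
eef_rot: [0.999, 0.04, -0.0, 0.0]
contact_force: [-0.8, 0.1, -0.4]
opening: 0.683
```

```bash
python3 g.py 0.571 0.24 0.057 4.4; python3 -c "
from h import *
snap('wrist','w1')"
```

```text
t 2.27 p [0.5701 0.2381 0.1502] psi 4.5 q7 -1.96 f [-0.8  0.1 -0.4] open 60.2
[0.571, 0.24, 0.057, 4.4] d [ 0.019 -0.031  1.554] a [0.01 0.   0.02]
```

View pics/w1.png

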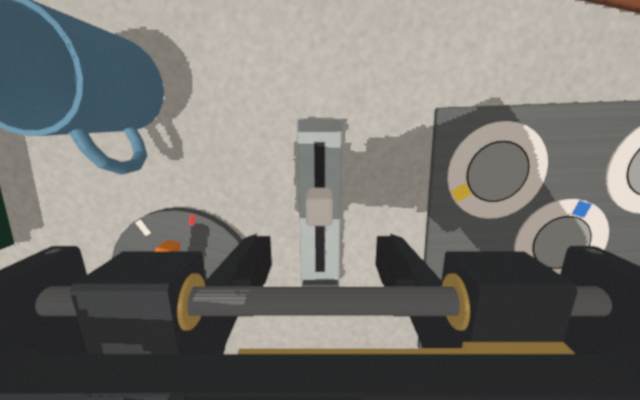

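```bash
python3 -c "
from h import *
z=load('w1'); print(px2w(z,319,207-5,.059),px2w(z,319,207))
for q in ((319,191),(319,222),(307,205),(332,205)): print(q,px2w(z,*q),px2w(z,*q,.059))
t=load('top0')
print('mug',px2w(t,167,170,.09),px2w(t,186,196,.05),'handle',px2w(t,192,195,.06))
print('box', px2w(t,248,100,.15), px2w(t,260,130,.0))
"
```

```text
[0.57904095 0.24198384 0.059     ] [0.57453523 0.24165567 0.05783321]
(319, 191) [0.58199856 0.24253105 0.03530658] [0.58799461 0.24266744 0.059     ]
(319, 222) [0.56243011 0.24070813 0.05955324] [0.56222273 0.2406998  0.059     ]
(307, 205) [0.57537574 0.25134482 0.05763381] [0.5758002  0.25129699 0.059     ]
(332, 205) [0.57632371 0.23129399 0.05548343] [0.57738983 0.23149978 0.059     ]
mug [0.66017951 0.42371276 0.09      ] [0.59285165 0.38520222 0.05      ] handle [0.59174478 0.36493251 0.06      ]
box [0.82157896 0.18301047 0.15      ] [0.79816634 0.17644472 0.        ]
```

Request:
servo_tool(
  deltas=[
    {"dx":0.05,"dy":-0.04,"dz":0.5,"ax":0,"ay":0,"az":0,"hand":60},
    {"dx":0.05,"dy":-0.04,"dz":1.0,"ax":0,"ay":0,"az":0,"hand":60},
    {"dx":0.05,"dy":-0.04,"dz":1.4,"ax":0,"ay":0,"az":0,"hand":60},
    {"dx":0.05,"dy":-0.04,"dz":1.55,"ax":0,"ay":0,"az":0,"hand":60},
    {"dx":0.05,"dy":-0.04,"dz":1.57,"ax":0,"ay":0,"az":0,"hand":30},
    {"dx":0.05,"dy":-0.04,"dz":1.57,"ax":0,"ay":0,"az":0,"hand":15},
    {"dx":0.05,"dy":-0.04,"dz":1.57,"ax":0,"ay":0,"az":0,"hand":15},
    {"dx":0.05,"dy":-0.04,"dz":1.57,"ax":0,"ay":0,"az":0,"hand":15},
    {"dx":0.05,"dy":-0.04,"dz":1.57,"ax":0,"ay":0,"az":0,"hand":15},
  ],
  newtons=20,
)

```text
clock: 3.45
tool_pos: [0.5734, 0.2418, 0.0568]
eef_rot: [0.999, 0.039, 0.001, -0.001]
contact_force: [-2.2, 2.3, 3.9]
opening: 0.249
```

```bash
python3 g.py 0.511 0.236 0.056 4.4; python3 -c "
from h import *
snap('wrist','w2')"
```

```text
t 3.45 p [0.5734 0.2418 0.0568] psi 4.5 q7 -1.96 f [-2.2  2.3  3.9] open 21.9
[0.511, 0.236, 0.056, 4.4] d [-1.045  0.015  0.011] a [-0.01 -0.01  0.02]
```

View pics/w2.png

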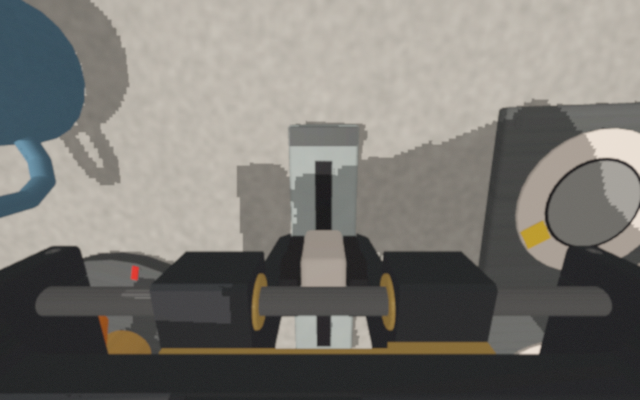

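Request:
servo_tool(
  deltas=[
    {"dx":-0.2,"dy":0,"dz":0,"ax":0,"ay":0,"az":0,"hand":15},
    {"dx":-0.4,"dy":0,"dz":0,"ax":0,"ay":0,"az":0,"hand":15},
    {"dx":-0.6,"dy":0,"dz":0,"ax":0,"ay":0,"az":0,"hand":15},
    {"dx":-0.8,"dy":0,"dz":0,"ax":0,"ay":0,"az":0,"hand":15},
    {"dx":-0.95,"dy":0,"dz":0,"ax":0,"ay":0,"az":0,"hand":15},
    {"dx":-1.0,"dy":0,"dz":0,"ax":0,"ay":0,"az":0,"hand":15},
    {"dx":-1.03,"dy":0,"dz":0,"ax":0,"ay":0,"az":0,"hand":15},
  ],
)

```text
clock: 4.38
tool_pos: [0.5116, 0.2368, 0.0568]
eef_rot: [0.999, 0.039, 0.001, -0.001]
contact_force: [4.0, 4.6, 2.6]
opening: 0.25
```

Request:
servo_tool(
  deltas=[
    {"dx":-0.03,"dy":0,"dz":0,"ax":0,"ay":0,"az":0,"hand":15},
    {"dx":-0.06,"dy":0,"dz":0,"ax":0,"ay":0,"az":0,"hand":15},
    {"dx":-0.06,"dy":0,"dz":0,"ax":0,"ay":0,"az":0,"hand":15},
  ],
)

```text
clock: 4.75
tool_pos: [0.5114, 0.2368, 0.0568]
eef_rot: [0.999, 0.039, 0.004, -0.001]
contact_force: [7.9, 4.2, 0.1]
opening: 0.247
```

Request:
servo_tool(
  deltas=[
    {"dx":-0.03,"dy":0,"dz":0,"ax":0,"ay":0,"az":0,"hand":15},
    {"dx":-0.06,"dy":0,"dz":0,"ax":0,"ay":0,"az":0,"hand":15},
    {"dx":-0.06,"dy":0,"dz":0,"ax":0,"ay":0,"az":0,"hand":15},
  ],
)

```text
clock: 5.12
tool_pos: [0.5111, 0.2368, 0.0568]
eef_rot: [0.999, 0.038, 0.007, -0.002]
contact_force: [14.4, 5.5, -6.6]
opening: 0.245
```

Request:
servo_tool(
  deltas=[
    {"dx":0.06,"dy":0,"dz":0,"ax":0,"ay":0,"az":0,"hand":15},
    {"dx":0.06,"dy":0,"dz":0,"ax":0,"ay":0,"az":0,"hand":50},
    {"dx":0.06,"dy":0,"dz":0,"ax":0,"ay":0,"az":0,"hand":60},
    {"dx":0.06,"dy":0,"dz":-0.6,"ax":0,"ay":0,"az":0,"hand":60},
    {"dx":0.06,"dy":0,"dz":-1.4,"ax":0,"ay":0,"az":0,"hand":60},
    {"dx":0.06,"dy":0.2,"dz":-2.2,"ax":0,"ay":0,"az":0,"hand":60},
    {"dx":0.1,"dy":1,"dz":-2.8,"ax":0,"ay":0,"az":0,"hand":80},
    {"dx":0.1,"dy":2,"dz":-3,"ax":0,"ay":0,"az":0,"hand":86},
    {"dx":0.1,"dy":3,"dz":-3,"ax":0,"ay":0,"az":0,"hand":86},
    {"dx":0.1,"dy":4,"dz":-3,"ax":0,"ay":0,"az":0,"hand":86},
  ],
)

```text
clock: 6.38
tool_pos: [0.5271, -0.0058, 0.2357]
eef_rot: [0.999, 0.039, -0.001, 0.0]
contact_force: [0.4, -0.6, -0.9]
opening: 0.979
```

```bash
python3 g.py 0.57 -0.247 0.24 45 0.633 -0.246 0.12 60; python3 -c "
from h import *
snap('top','t1'); snap('side','s1')
p=cv2.imread('pics/t1.png'); cv2.imwrite('pics/t1c.png',cv2.resize(p[140:270,150:480],None,fx=2.4,fy=2.4,interpolation=cv2.INTER_CUBIC))"
```

```text
t 6.38 p [ 0.5271 -0.0058  0.2357] psi 4.5 q7 -1.6 f [ 0.4 -0.6 -0.9] open 86.3
[0.57, -0.247, 0.24, 45.0] d [ 0.399  4.064 -0.07 ] a [-0.    0.03 -6.76]
[0.633, -0.246, 0.12, 60.0] d [1.453 4.128 1.927] a [-0.01  0.03 -9.26]
```

View pics/t1c.png

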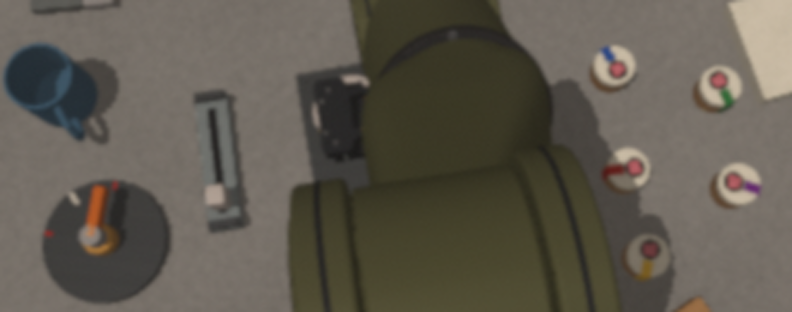

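View pics/s1.png

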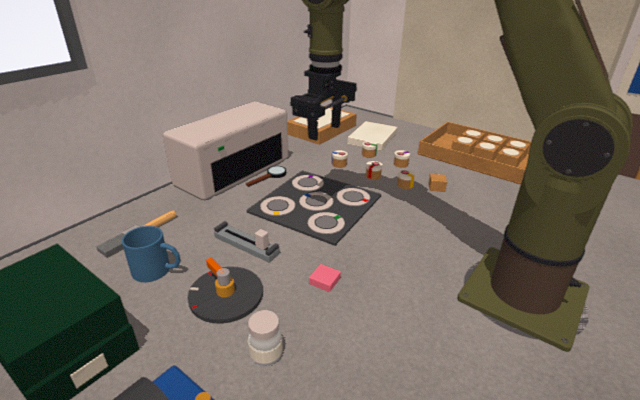

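```bash
python3 -c "
from h import *
snap('wrist','w3')"
```

```text
(no output)
```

View pics/w3.png

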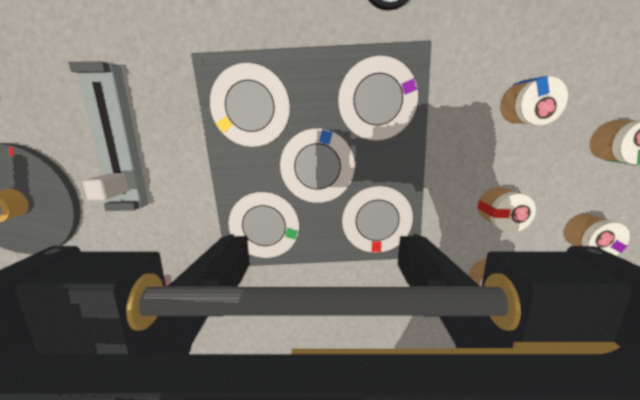

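```bash
cat > rect.py <<'E'
from h import *
def rect(z,x0,x1,y0,y1,h,res=.0005):
    # output: row down = -x world, col right = -y world
    X=np.array([[x1,y1],[x1,y0],[x0,y0],[x0,y1]]); src=np.float32([w2px(z,[a,b,h]) for a,b in X])
    W=int(round((y1-y0)/res));H=int(round((x1-x0)/res))
    M=cv2.getPerspectiveTransform(src,np.float32([[0,0],[W,0],[W,H],[0,H]]))
    im=cv2.warpPerspective(z['p'][:,:,::-1],M,(W,H),flags=cv2.INTER_CUBIC)
    return im,lambda u,v:(x1-v*res,y1-u*res)
HUE=dict(red=(175,8),yellow=(15,32),green=(50,85),blue=(100,122),purple=(125,160))
def colmask(im,n,smin=90,vmin=40):
    hsv=cv2.cvtColor(im,cv2.COLOR_BGR2HSV); h,s,v=[hsv[...,i].astype(int) for i in range(3)]
    a,b=HUE[n]; m=(h>=a)&(h<=b) if a<b else (h>=a)|(h<=b)
    m=(m&(s>smin)&(v>vmin)).astype(np.uint8)
    return m
def blob(m,minA=60):
    k,l,st,c=cv2.connectedComponentsWithStats(m)
    o=[(st[i,4],c[i]) for i in range(1,k) if st[i,4]>=minA]; return sorted(o,key=lambda q:-q[0])
E
python3 - <<'E'
from rect import *
for fn in ('w3','top0'):
    z=load(fn)
    im,f=rect(z,.40,.69,-.14,.14,.012)
    cv2.imwrite(f'pics/rp_{fn}.png',im)
    g=cv2.GaussianBlur(cv2.cvtColor(im,cv2.COLOR_BGR2GRAY),(5,5),1)
    c=cv2.HoughCircles(g,cv2.HOUGH_GRADIENT,1.5,80,param1=80,param2=15,minRadius=86,maxRadius=98)
    print(fn)
    for u,v,rad in ([] if c is None else c[0]): print(np.round(f(u,v),4),rad*.0005)
    for n in HUE:
        print(n,[(a,np.round(f(*q),4)) for a,q in blob(colmask(im,n))[:3]])
E
```

```text
w3
[ 0.4766 -0.0891] 0.046525005
[0.6079 0.0774] 0.046225
[0.4594 0.0601] 0.046525005
[ 0.6251 -0.0711] 0.04585
[ 0.5426 -0.0066] 0.04585
[ 0.5524 -0.0989] 0.047725
[ 0.4099 -0.0216] 0.048550002
red [(np.int32(923), array([ 0.4384, -0.0923]))]
yellow [(np.int32(887), array([0.5853, 0.107 ]))]
green [(np.int32(591), array([0.4504, 0.0231]))]
blue [(np.int32(705), array([ 0.5784, -0.0141]))]
purple [(np.int32(693), array([ 0.6412, -0.106 ]))]
top0
[0.4631 0.0594] 0.044350002
red [(np.int32(1052), array([ 0.4399, -0.0925]))]
yellow [(np.int32(1183), array([0.5868, 0.1074]))]
green [(np.int32(436), array([0.4519, 0.023 ]))]
blue [(np.int32(584), array([ 0.5804, -0.0143]))]
purple [(np.int32(588), array([ 0.6429, -0.1062]))]
```

View pics/rp_w3.png

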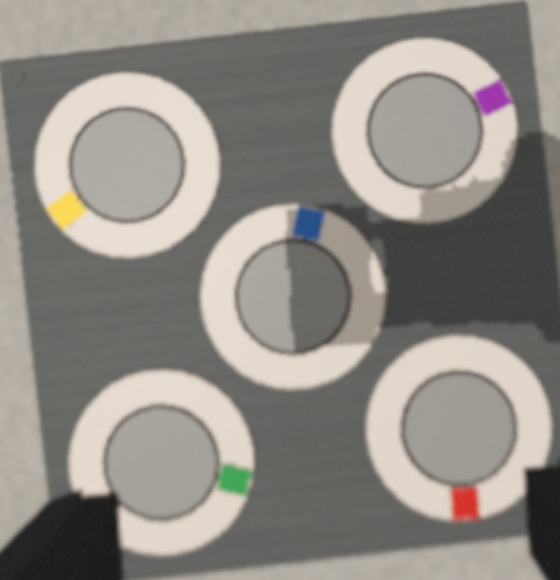

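```bash
python3 g.py 0.47 -0.30 0.25 5
```

```text
t 6.53 p [ 0.5271 -0.0087  0.2355] psi 4.0 q7 -1.61 f [-0.1  1.6  0.4] open 85.8
[0.47, -0.3, 0.25, 5.0] d [-1.286  4.778 -0.225] a [ 0.03  0.03 -0.17]
```

Request:
servo_tool(
  deltas=[
    {"dx":-0.2,"dy":0.8,"dz":-0.1,"ax":0,"ay":0,"az":0,"hand":86},
    {"dx":-0.5,"dy":1.6,"dz":-0.2,"ax":0,"ay":0,"az":-0.1,"hand":86},
    {"dx":-0.7,"dy":2.4,"dz":-0.2,"ax":0,"ay":0,"az":-0.2,"hand":86},
    {"dx":-0.9,"dy":3.3,"dz":-0.22,"ax":0,"ay":0,"az":-0.2,"hand":86},
    {"dx":-1.1,"dy":4.1,"dz":-0.22,"ax":0,"ay":0,"az":-0.2,"hand":86},
    {"dx":-1.28,"dy":4.8,"dz":-0.22,"ax":0,"ay":0,"az":-0.2,"hand":86},
    {"dx":-1.28,"dy":4.8,"dz":-0.22,"ax":0,"ay":0,"az":-0.2,"hand":86},
    {"dx":-1.28,"dy":4.8,"dz":-0.22,"ax":0,"ay":0,"az":-0.2,"hand":86},
  ],
)

```text
clock: 7.52
tool_pos: [0.4749, -0.2943, 0.2488]
eef_rot: [0.999, 0.051, -0.001, -0.001]
contact_force: [-1.4, 0.6, -0.0]
opening: 0.978
```

```bash
cat > pots.py <<'E'
from rect import *
import sys
fn=sys.argv[1]; cam=sys.argv[2]; x0,x1,y0,y1=map(float,sys.argv[3:7]); h=float(sys.argv[7]) if len(sys.argv)>7 else .04
snap(cam,fn); z=load(fn)
im,f=rect(z,x0,x1,y0,y1,h); cv2.imwrite(f'pics/r_{fn}.png',im)
g=cv2.GaussianBlur(cv2.cvtColor(im,cv2.COLOR_BGR2GRAY),(5,5),1)
c=cv2.HoughCircles(g,cv2.HOUGH_GRADIENT,1.5,60,param1=80,param2=12,minRadius=45,maxRadius=51)
cc=[] if c is None else [(np.array(f(u,v)),rad*.0005) for u,v,rad in c[0]]
for n in HUE:
    for a,q in blob(colmask(im,n))[:2]:
        T=np.array(f(*q))
        for C,rad in cc:
            d=T-C
            if np.hypot(*d)<.034: print(n,'C',C.round(4),'rad',round(rad,4),'stripe r',np.hypot(*d).round(4),'ang',np.degrees(np.arctan2(d[1],d[0])).round(1),'area',a,'uv',q.round())
E
python3 pots.py w4 wrist .37 .67 -.41 -.20; python3 g.py
```

```text
red C [ 0.4761 -0.3744] rad 0.0242 stripe r 0.0073 ang 64.8 area 1026 uv [336. 382.]
red C [ 0.5969 -0.3699] rad 0.0242 stripe r 0.0068 ang 14.6 area 916 uv [336. 133.]
yellow C [ 0.4011 -0.2581] rad 0.0251 stripe r 0.0296 ang -12.2 area 1019 uv [129. 480.]
yellow C [ 0.4011 -0.2581] rad 0.0251 stripe r 0.0161 ang 161.1 area 857 uv [106. 568.]
green C [ 0.5969 -0.3699] rad 0.0242 stripe r 0.0159 ang -162.7 area 660 uv [349. 177.]
blue C [ 0.6321 -0.2454] rad 0.0251 stripe r 0.0161 ang 22.3 area 705 uv [79. 46.]
blue C [ 0.6539 -0.2679] rad 0.0234 stripe r 0.0294 ang 103.6 area 705 uv [79. 46.]
purple C [ 0.4761 -0.3744] rad 0.0242 stripe r 0.0153 ang -112.4 area 672 uv [377. 399.]
t 7.58 p [ 0.4752 -0.2939  0.2489] psi 5.9 q7 -1.07 f [-0.1  0.5 -0.4] open 85.8
```

View pics/w4.png

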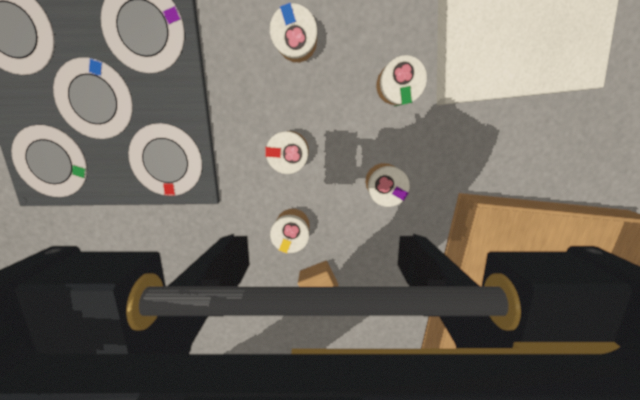

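View pics/r_w4.png

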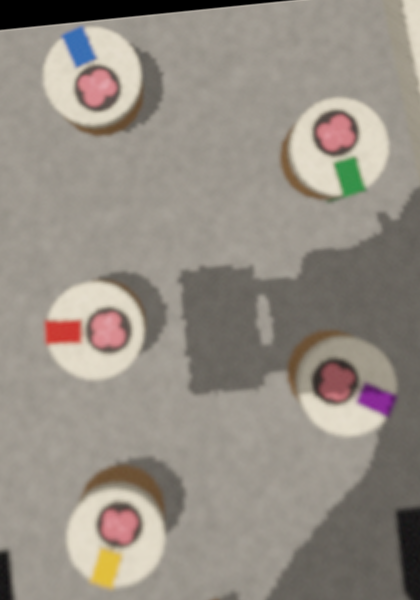

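```bash
python3 g.py .632 -.246 .10 45
```

```text
t 7.58 p [ 0.4752 -0.2939  0.2489] psi 5.9 q7 -1.07 f [-0.1  0.5 -0.4] open 85.8
[0.632, -0.246, 0.1, 45.0] d [ 2.682 -0.522  2.482] a [-0.02 -0.   -6.52]
```

Request:
servo_tool(
  deltas=[
    {"dx":0.6,"dy":-0.1,"dz":0.2,"ax":0,"ay":0,"az":-1.5,"hand":86},
    {"dx":1.2,"dy":-0.2,"dz":0.6,"ax":0,"ay":0,"az":-3,"hand":86},
    {"dx":1.8,"dy":-0.35,"dz":1.2,"ax":0,"ay":0,"az":-4.5,"hand":86},
    {"dx":2.4,"dy":-0.5,"dz":1.8,"ax":0,"ay":0,"az":-6,"hand":86},
    {"dx":2.68,"dy":-0.52,"dz":2.3,"ax":0,"ay":0,"az":-6.5,"hand":86},
    {"dx":2.68,"dy":-0.52,"dz":2.48,"ax":0,"ay":0,"az":-6.5,"hand":86},
    {"dx":2.68,"dy":-0.52,"dz":2.48,"ax":0,"ay":0,"az":-6.5,"hand":86},
    {"dx":2.68,"dy":-0.52,"dz":2.48,"ax":0,"ay":0,"az":-6.5,"hand":86},
  ],
)

```text
clock: 8.57
tool_pos: [0.6317, -0.2503, 0.1021]
eef_rot: [0.925, 0.379, 0.0, 0.001]
contact_force: [0.2, 0.6, -0.0]
opening: 0.98
```

```bash
python3 g.py .632 -.246 .032 45; python3 -c "
from h import *
snap('wrist','w5')"
```

```text
t 8.57 p [ 0.6317 -0.2503  0.1021] psi 44.6 q7 -0.72 f [ 0.2  0.6 -0. ] open 86.3
[0.632, -0.246, 0.032, 45.0] d [ 0.054 -0.05   1.169] a [ 0.02 -0.   -0.07]
```

View pics/w5.png

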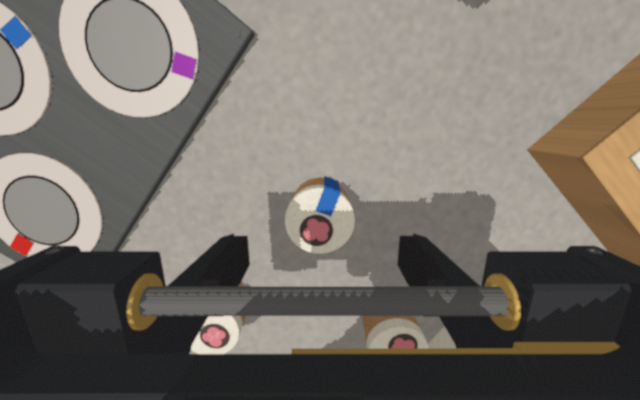

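Request:
servo_tool(
  deltas=[
    {"dx":0.03,"dy":-0.03,"dz":0,"ax":0,"ay":0,"az":-0.05,"hand":86},
    {"dx":0.05,"dy":-0.05,"dz":0.3,"ax":0,"ay":0,"az":-0.05,"hand":86},
    {"dx":0.05,"dy":-0.05,"dz":0.7,"ax":0,"ay":0,"az":-0.05,"hand":86},
    {"dx":0.05,"dy":-0.05,"dz":1.0,"ax":0,"ay":0,"az":-0.05,"hand":86},
    {"dx":0.05,"dy":-0.05,"dz":1.15,"ax":0,"ay":0,"az":-0.05,"hand":86},
    {"dx":0.05,"dy":-0.05,"dz":1.17,"ax":0,"ay":0,"az":-0.05,"hand":86},
    {"dx":0.05,"dy":-0.05,"dz":1.17,"ax":0,"ay":0,"az":-0.05,"hand":70},
  ],
)

```text
clock: 9.5
tool_pos: [0.6323, -0.2457, 0.0308]
eef_rot: [0.924, 0.382, 0.0, 0.0]
contact_force: [0.3, -0.3, -0.1]
opening: 0.887
```

```bash
python3 g.py .632 -.246 .032 45; python3 -c "
from h import *
snap('wrist','w6')"
```

```text
t 9.5 p [ 0.6323 -0.2457  0.0308] psi 45.0 q7 -0.74 f [ 0.3 -0.3 -0.1] open 78.1
[0.632, -0.246, 0.032, 45.0] d [-0.007  0.001 -0.02 ] a [ 0.01 -0.01 -0.01]
```

View pics/w6.png

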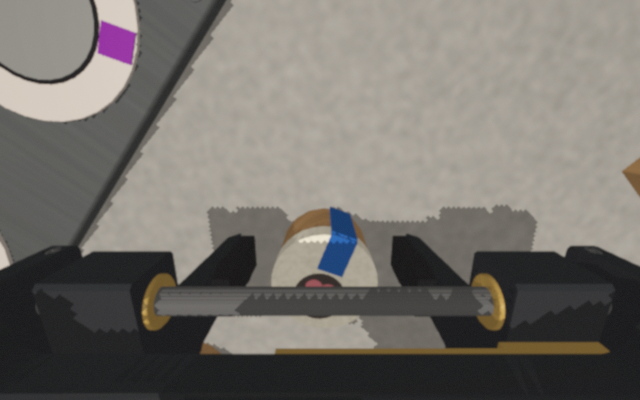

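Request:
servo_tool(
  deltas=[
    {"dx":0,"dy":0,"dz":0,"ax":0,"ay":0,"az":0,"hand":55},
    {"dx":0,"dy":0,"dz":0,"ax":0,"ay":0,"az":0,"hand":44},
    {"dx":0,"dy":0,"dz":0,"ax":0,"ay":0,"az":0,"hand":42},
    {"dx":0,"dy":0,"dz":0,"ax":0,"ay":0,"az":0,"hand":42},
    {"dx":0,"dy":0,"dz":0,"ax":0,"ay":0,"az":0,"hand":42},
    {"dx":0,"dy":0,"dz":-0.2,"ax":0,"ay":0,"az":0,"hand":42},
    {"dx":0,"dy":0,"dz":-0.6,"ax":0,"ay":0,"az":0,"hand":42},
    {"dx":0,"dy":0,"dz":-1.1,"ax":0,"ay":0,"az":0,"hand":42},
    {"dx":0,"dy":0,"dz":-1.4,"ax":0,"ay":0,"az":0,"hand":42},
    {"dx":0,"dy":0,"dz":-1.4,"ax":0,"ay":0,"az":0,"hand":42},
  ],
  newtons=15,
)

```text
clock: 10.8
tool_pos: [0.633, -0.2459, 0.1166]
eef_rot: [0.924, 0.382, 0.002, 0.001]
contact_force: [-0.4, 1.1, -1.9]
opening: 0.537
```

```bash
python3 g.py .5418 -.0062 .115 10.2;python3 -c "
from h import *
snap('wrist','w7')"
```

```text
t 10.8 p [ 0.633  -0.2459  0.1166] psi 45.0 q7 -0.72 f [-0.4  1.1 -1.9] open 47.3
[0.5418, -0.0062, 0.115, 10.2] d [ 1.748 -3.901  0.017] a [ 0.03 -0.03  5.79]
```

View pics/w7.png

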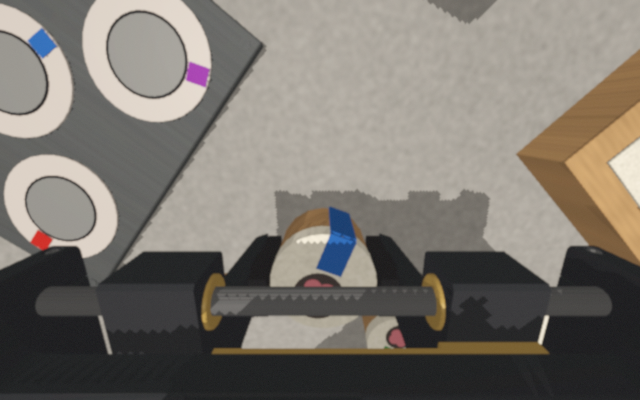

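Request:
servo_tool(
  deltas=[
    {"dx":0.3,"dy":-0.6,"dz":0,"ax":0,"ay":0,"az":0.9,"hand":42},
    {"dx":0.6,"dy":-1.3,"dz":0,"ax":0,"ay":0,"az":2,"hand":42},
    {"dx":0.9,"dy":-2.0,"dz":0,"ax":0,"ay":0,"az":3,"hand":42},
    {"dx":1.2,"dy":-2.7,"dz":0,"ax":0,"ay":0,"az":4,"hand":42},
    {"dx":1.5,"dy":-3.4,"dz":0,"ax":0,"ay":0,"az":5,"hand":42},
    {"dx":1.7,"dy":-3.8,"dz":0,"ax":0,"ay":0,"az":5.6,"hand":42},
    {"dx":1.75,"dy":-3.9,"dz":0,"ax":0.03,"ay":-0.03,"az":5.8,"hand":42},
    {"dx":1.75,"dy":-3.9,"dz":0.2,"ax":0.03,"ay":-0.03,"az":5.8,"hand":42},
    {"dx":1.75,"dy":-3.9,"dz":0.4,"ax":0.03,"ay":-0.03,"az":5.8,"hand":42},
    {"dx":1.75,"dy":-3.9,"dz":0.4,"ax":0.03,"ay":-0.03,"az":5.8,"hand":42},
  ],
)

```text
clock: 12.1
tool_pos: [0.54, -0.0073, 0.0888]
eef_rot: [0.996, 0.088, -0.003, -0.001]
contact_force: [-0.3, -0.1, -1.4]
opening: 0.539
```

```bash
python3 g.py .5418 -.0062 .043 10.2;python3 -c "
from h import *
snap('wrist','w8')"
```

```text
t 12.1 p [ 0.54   -0.0073  0.0888] psi 10.1 q7 -1.49 f [-0.3 -0.1 -1.4] open 47.5
[0.5418, -0.0062, 0.043, 10.2] d [ 0.038 -0.011  0.763] a [-0.02  0.06 -0.02]
```

View pics/w8.png

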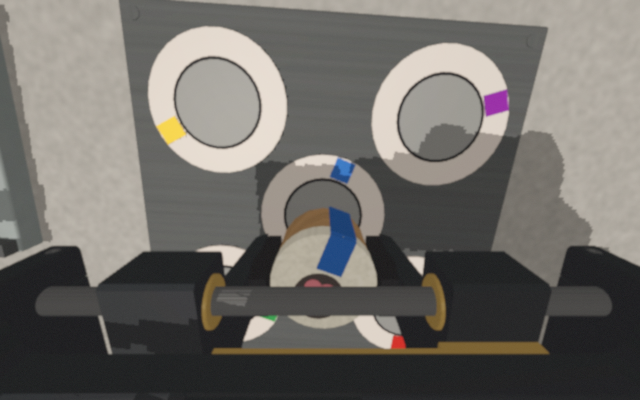

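Request:
servo_tool(
  deltas=[
    {"dx":0.03,"dy":-0.01,"dz":0.2,"ax":0,"ay":0.05,"az":0,"hand":42},
    {"dx":0.03,"dy":-0.01,"dz":0.4,"ax":0,"ay":0.05,"az":0,"hand":42},
    {"dx":0.03,"dy":-0.01,"dz":0.6,"ax":0,"ay":0.05,"az":0,"hand":42},
    {"dx":0.03,"dy":-0.01,"dz":0.7,"ax":0,"ay":0.05,"az":0,"hand":42},
    {"dx":0.03,"dy":-0.01,"dz":0.75,"ax":0,"ay":0.05,"az":0,"hand":42},
    {"dx":0.03,"dy":-0.01,"dz":0.76,"ax":0,"ay":0.05,"az":0,"hand":42},
    {"dx":0.03,"dy":-0.01,"dz":0.76,"ax":0,"ay":0.05,"az":0,"hand":42},
  ],
)

```text
clock: 13.02
tool_pos: [0.5424, -0.0048, 0.045]
eef_rot: [0.996, 0.089, 0.001, -0.001]
contact_force: [-0.0, 1.1, -0.6]
opening: 0.543
```

```bash
python3 g.py .5418 -.0062 .043 10.2
```

```text
t 13.03 p [ 0.5424 -0.0048  0.045 ] psi 10.2 q7 -1.49 f [-0.   1.1 -0.6] open 47.8
[0.5418, -0.0062, 0.043, 10.2] d [-0.014  0.021  0.033] a [-0.02 -0.02 -0.01]
```

Request:
servo_tool(
  deltas=[
    {"dx":0,"dy":0.02,"dz":0.02,"ax":0,"ay":0,"az":0,"hand":42},
    {"dx":0,"dy":0.02,"dz":0.025,"ax":0,"ay":0,"az":0,"hand":42},
    {"dx":0,"dy":0.02,"dz":0.025,"ax":0,"ay":0,"az":0,"hand":50},
    {"dx":0,"dy":0.02,"dz":0.025,"ax":0,"ay":0,"az":0,"hand":60},
    {"dx":0,"dy":0.02,"dz":0.025,"ax":0,"ay":0,"az":0,"hand":64},
    {"dx":0,"dy":0.02,"dz":-0.2,"ax":0,"ay":0,"az":0,"hand":64},
    {"dx":0,"dy":0.02,"dz":-0.8,"ax":0,"ay":0,"az":0,"hand":70},
    {"dx":0,"dy":0.02,"dz":-1.6,"ax":0,"ay":0,"az":0,"hand":86},
    {"dx":-0.2,"dy":0.3,"dz":-2.4,"ax":0,"ay":0,"az":0,"hand":86},
    {"dx":-0.6,"dy":1,"dz":-3,"ax":0,"ay":0,"az":0,"hand":86},
  ],
)

```text
clock: 14.28
tool_pos: [0.5182, -0.0689, 0.2275]
eef_rot: [0.996, 0.091, 0.003, -0.001]
contact_force: [0.0, -0.9, -0.7]
opening: 0.979
```

```bash
python3 pots.py w9 wrist .37 .67 -.41 .13 .052; python3 g.py .5055 -.248 .10 0  .47 -.3 .25 5
```

```text
red C [ 0.5084 -0.2394] rad 0.0234 stripe r 0.0234 ang 86.7 area 1601 uv [692. 321.]
red C [ 0.5361 -0.2259] rad 0.0234 stripe r 0.0282 ang 159.5 area 1601 uv [692. 321.]
red C [ 0.4799 -0.2289] rad 0.0227 stripe r 0.0325 ang 23.3 area 1601 uv [692. 321.]
red C [ 0.5084 -0.2394] rad 0.0234 stripe r 0.007 ang -89.3 area 980 uv [753. 323.]
red C [ 0.4799 -0.2289] rad 0.0227 stripe r 0.0335 ang -31.5 area 980 uv [753. 323.]
yellow C [ 0.4041 -0.3309] rad 0.0242 stripe r 0.0194 ang 46.3 area 7607 uv [894. 505.]
yellow C [ 0.4319 -0.2919] rad 0.0242 stripe r 0.0288 ang -119.9 area 7607 uv [894. 505.]
yellow C [ 0.5946 -0.3264] rad 0.0234 stripe r 0.0084 ang 83.6 area 3133 uv [896. 149.]
green C [ 0.5976 -0.3571] rad 0.0236 stripe r 0.0161 ang -161.6 area 611 uv [984. 175.]
green C [0.4746 0.0464] rad 0.0234 stripe r 0.0336 ang -103.7 area 480 uv [232. 407.]
blue C [ 0.5481 -0.0129] rad 0.0251 stripe r 0.0123 ang 14.7 area 841 uv [280. 220.]
blue C [0.5564 0.0171] rad 0.0251 stripe r 0.0271 ang -82.4 area 841 uv [280. 220.]
blue C [ 0.5481 -0.0129] rad 0.0251 stripe r 0.0318 ang -11.3 area 547 uv [298. 181.]
blue C [ 0.5766 -0.0489] rad 0.0233 stripe r 0.0299 ang 84.8 area 547 uv [298. 181.]
blue C [0.5886 0.0096] rad 0.0242 stripe r 0.0302 ang -107.9 area 547 uv [298. 181.]
purple C [ 0.6194 -0.0706] rad 0.0251 stripe r 0.0334 ang -62.2 area 545 uv [460.  70.]
purple C [ 0.6644 -0.0901] rad 0.0251 stripe r 0.0311 ang -161.2 area 545 uv [460.  70.]
t 14.32 p [ 0.5162 -0.0793  0.231 ] psi 9.7 q7 -1.37 f [-1.4 -5.4  2.6] open 85.8
[0.5055, -0.248, 0.1, 0.0] d [-0.664  2.728  2.195] a [ 0.05 -0.06  1.62]
[0.47, -0.3, 0.25, 5.0] d [-1.378  3.497 -0.305] a [ 0.05 -0.06  0.79]
```

View pics/w9.png

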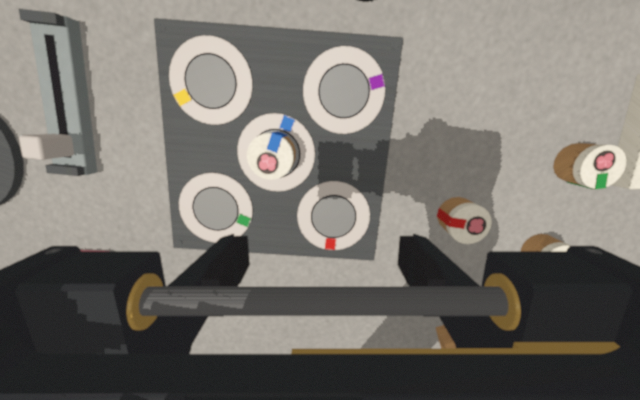

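```bash
python3 -c "
import cv2
p=cv2.imread('pics/w9.png');cv2.imwrite('pics/c9.png',cv2.resize(p[100:205,225:330],None,fx=6,fy=6,interpolation=2))"
```

```text
(no output)
```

View pics/c9.png

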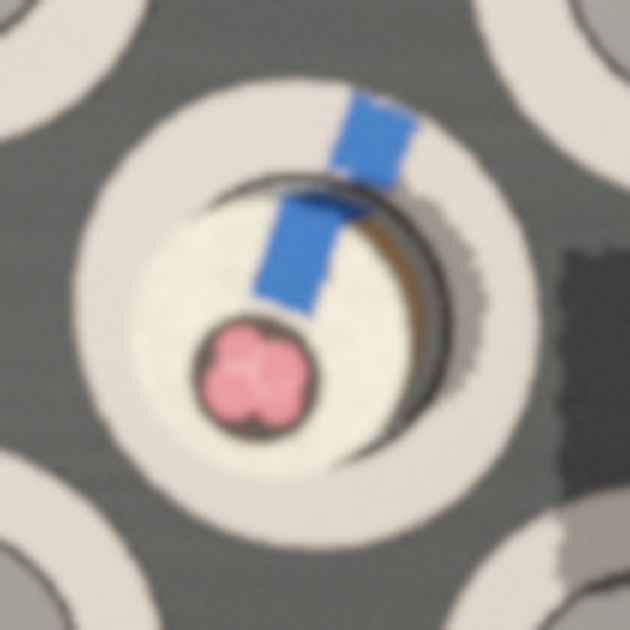

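Request:
servo_tool(
  deltas=[
    {"dx":-0.1,"dy":0.5,"dz":0.2,"ax":0,"ay":0,"az":0.4,"hand":86},
    {"dx":-0.2,"dy":1.2,"dz":0.7,"ax":0,"ay":0,"az":0.8,"hand":86},
    {"dx":-0.4,"dy":1.9,"dz":1.2,"ax":0,"ay":0,"az":1.2,"hand":86},
    {"dx":-0.6,"dy":2.5,"dz":1.7,"ax":0,"ay":0,"az":1.6,"hand":86},
    {"dx":-0.66,"dy":2.65,"dz":2.1,"ax":0,"ay":0,"az":1.6,"hand":86},
    {"dx":-0.66,"dy":2.65,"dz":2.2,"ax":0,"ay":0,"az":1.6,"hand":86},
    {"dx":-0.66,"dy":2.65,"dz":2.2,"ax":0,"ay":0,"az":1.6,"hand":86},
    {"dx":-0.66,"dy":2.65,"dz":2.2,"ax":0,"ay":0,"az":1.6,"hand":86},
  ],
)

```text
clock: 15.32
tool_pos: [0.5074, -0.2329, 0.0933]
eef_rot: [1.0, 0.006, 0.001, -0.001]
contact_force: [0.5, -0.1, -0.0]
opening: 0.978
```

```bash
python3 g.py .5055 -.248 .032 0 ; python3 -c "
from h import *
snap('wrist','w10')"
```

```text
t 15.32 p [ 0.5074 -0.2329  0.0933] psi 0.7 q7 -1.25 f [ 0.5 -0.1 -0. ] open 86.2
[0.5055, -0.248, 0.032, 0.0] d [-0.037  0.254  1.022] a [-0.02 -0.03  0.11]
```

View pics/w10.png

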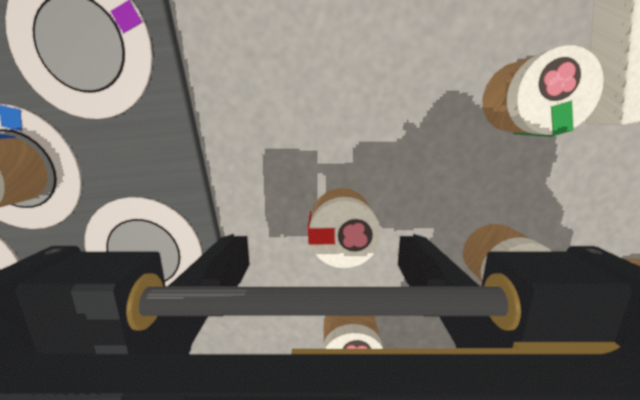

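Request:
servo_tool(
  deltas=[
    {"dx":-0.03,"dy":0.15,"dz":0,"ax":0,"ay":0,"az":0.1,"hand":86},
    {"dx":-0.035,"dy":0.25,"dz":0.1,"ax":0,"ay":0,"az":0.1,"hand":86},
    {"dx":-0.035,"dy":0.25,"dz":0.5,"ax":0,"ay":0,"az":0.1,"hand":86},
    {"dx":-0.035,"dy":0.25,"dz":0.9,"ax":0,"ay":0,"az":0.1,"hand":86},
    {"dx":-0.035,"dy":0.25,"dz":1.02,"ax":0,"ay":0,"az":0.1,"hand":86},
    {"dx":-0.035,"dy":0.25,"dz":1.02,"ax":0,"ay":0,"az":0.1,"hand":75},
  ],
)

```text
clock: 16.12
tool_pos: [0.5042, -0.2489, 0.0307]
eef_rot: [1.0, -0.001, 0.0, -0.001]
contact_force: [0.3, 0.1, 0.4]
opening: 0.888
```

```bash
python3 g.py .5055 -.248 .032 0
```

```text
t 16.12 p [ 0.5042 -0.2489  0.0307] psi -0.1 q7 -1.24 f [0.3 0.1 0.4] open 78.2
[0.5055, -0.248, 0.032, 0.0] d [ 0.021 -0.016 -0.022] a [-0.02 -0.   -0.01]
```

Request:
servo_tool(
  deltas=[
    {"dx":0.02,"dy":-0.015,"dz":0,"ax":0,"ay":0,"az":0,"hand":55},
    {"dx":0.02,"dy":-0.015,"dz":0,"ax":0,"ay":0,"az":0,"hand":44},
    {"dx":0.02,"dy":-0.015,"dz":0,"ax":0,"ay":0,"az":0,"hand":42},
    {"dx":0.02,"dy":-0.015,"dz":0,"ax":0,"ay":0,"az":0,"hand":42},
    {"dx":0.02,"dy":-0.015,"dz":0,"ax":0,"ay":0,"az":0,"hand":42},
    {"dx":0.02,"dy":-0.015,"dz":-0.2,"ax":0,"ay":0,"az":0,"hand":42},
    {"dx":0.02,"dy":-0.015,"dz":-0.6,"ax":0,"ay":0,"az":0,"hand":42},
    {"dx":0.02,"dy":-0.015,"dz":-1.1,"ax":0,"ay":0,"az":0,"hand":42},
    {"dx":0.02,"dy":-0.015,"dz":-1.4,"ax":0,"ay":0,"az":0,"hand":42},
    {"dx":0.02,"dy":-0.015,"dz":-1.4,"ax":0,"ay":0,"az":0,"hand":42},
  ],
)

```text
clock: 17.38
tool_pos: [0.5063, -0.2484, 0.1161]
eef_rot: [1.0, -0.0, 0.002, -0.001]
contact_force: [0.3, 0.4, -1.4]
opening: 0.539
```

```bash
python3 g.py .4759 -.0892 .085 92
```

```text
t 17.38 p [ 0.5063 -0.2484  0.1161] psi -0.0 q7 -1.24 f [ 0.3  0.4 -1.4] open 47.5
[0.4759, -0.0892, 0.085, 92.0] d [-0.51  -2.652  0.52 ] a [  0.02  -0.03 -15.34]
```

Request:
servo_tool(
  deltas=[
    {"dx":-0.1,"dy":-0.3,"dz":0,"ax":0,"ay":0,"az":-1.7,"hand":42},
    {"dx":-0.15,"dy":-0.7,"dz":0,"ax":0,"ay":0,"az":-3.4,"hand":42},
    {"dx":-0.2,"dy":-1.1,"dz":0,"ax":0,"ay":0,"az":-5.1,"hand":42},
    {"dx":-0.3,"dy":-1.5,"dz":0,"ax":0,"ay":0,"az":-6.8,"hand":42},
    {"dx":-0.4,"dy":-1.9,"dz":0,"ax":0,"ay":0,"az":-8.5,"hand":42},
    {"dx":-0.45,"dy":-2.2,"dz":0,"ax":0,"ay":0,"az":-10.2,"hand":42},
    {"dx":-0.5,"dy":-2.5,"dz":0,"ax":0,"ay":0,"az":-11.9,"hand":42},
    {"dx":-0.51,"dy":-2.65,"dz":0.1,"ax":0,"ay":0,"az":-13.6,"hand":42},
    {"dx":-0.51,"dy":-2.65,"dz":0.3,"ax":0,"ay":0,"az":-15.3,"hand":42},
    {"dx":-0.51,"dy":-2.65,"dz":0.4,"ax":0,"ay":0,"az":-15.34,"hand":42},
  ],
)

```text
clock: 18.62
tool_pos: [0.4743, -0.0887, 0.09]
eef_rot: [0.695, 0.719, 0.001, -0.002]
contact_force: [-0.3, -0.0, -0.9]
opening: 0.54
```

Request:
servo_tool(
  deltas=[
    {"dx":0,"dy":0,"dz":0,"ax":0,"ay":0,"az":0,"hand":42},
    {"dx":0,"dy":0,"dz":0,"ax":0,"ay":0,"az":0,"hand":42},
  ],
)

```text
clock: 18.88
tool_pos: [0.4752, -0.089, 0.0913]
eef_rot: [0.695, 0.719, 0.001, -0.0]
contact_force: [0.3, 0.5, -1.0]
opening: 0.54
```

```bash
python3 g.py .4759 -.0892 .0435 92;python3 -c "
from h import *
snap('wrist','w11')"
```

```text
t 18.88 p [ 0.4752 -0.089   0.0913] psi 91.9 q7 -0.55 f [ 0.3  0.5 -1. ] open 47.5
[0.4759, -0.0892, 0.0435, 92.0] d [-0.005  0.011  0.796] a [ 0.01 -0.02 -0.02]
```

View pics/w11.png

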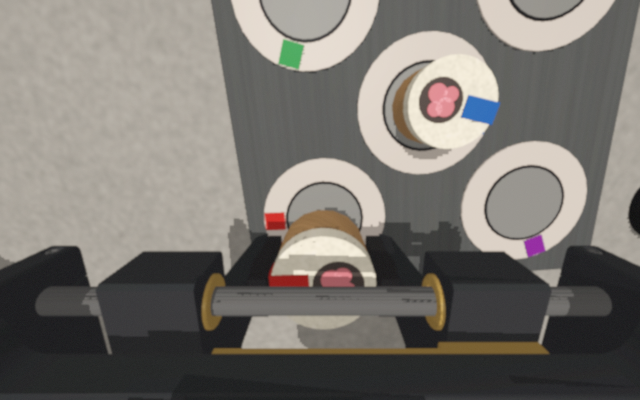

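Request:
servo_tool(
  deltas=[
    {"dx":0,"dy":0.01,"dz":0.2,"ax":0,"ay":0,"az":0,"hand":42},
    {"dx":0,"dy":0.01,"dz":0.4,"ax":0,"ay":0,"az":0,"hand":42},
    {"dx":0,"dy":0.01,"dz":0.6,"ax":0,"ay":0,"az":0,"hand":42},
    {"dx":0,"dy":0.01,"dz":0.7,"ax":0,"ay":0,"az":0,"hand":42},
    {"dx":0,"dy":0.01,"dz":0.76,"ax":0,"ay":0,"az":0,"hand":42},
    {"dx":0,"dy":0.01,"dz":0.79,"ax":0,"ay":0,"az":0,"hand":42},
    {"dx":0,"dy":0.01,"dz":0.79,"ax":0,"ay":0,"az":0,"hand":42},
  ],
)

```text
clock: 19.8
tool_pos: [0.4759, -0.0888, 0.0439]
eef_rot: [0.695, 0.719, 0.001, -0.0]
contact_force: [-0.1, -0.1, -1.3]
opening: 0.54
```

```bash
python3 g.py .4759 -.0892 .0435 92
```

```text
t 19.8 p [ 0.4759 -0.0888  0.0439] psi 92.0 q7 -0.6 f [-0.1 -0.1 -1.3] open 47.6
[0.4759, -0.0892, 0.0435, 92.0] d [-0.007  0.     0.007] a [ 0.01 -0.02  0.  ]
```

Request:
servo_tool(
  deltas=[
    {"dx":0,"dy":0,"dz":0.02,"ax":0,"ay":0,"az":0,"hand":42},
    {"dx":0,"dy":0,"dz":0.02,"ax":0,"ay":0,"az":0,"hand":50},
    {"dx":0,"dy":0,"dz":0.02,"ax":0,"ay":0,"az":0,"hand":60},
    {"dx":0,"dy":0,"dz":0.02,"ax":0,"ay":0,"az":0,"hand":64},
    {"dx":0,"dy":0,"dz":-0.2,"ax":0,"ay":0,"az":0,"hand":64},
    {"dx":0,"dy":0,"dz":-0.8,"ax":0,"ay":0,"az":0,"hand":70},
    {"dx":-0.2,"dy":0,"dz":-1.6,"ax":0,"ay":0,"az":1,"hand":86},
    {"dx":-0.9,"dy":0.2,"dz":-2.2,"ax":0,"ay":0,"az":2.5,"hand":86},
    {"dx":-1.7,"dy":0.4,"dz":-2.6,"ax":0,"ay":0,"az":4,"hand":86},
    {"dx":-2.3,"dy":0.4,"dz":-2.6,"ax":0,"ay":0,"az":5.5,"hand":86},
  ],
)

```text
clock: 21.05
tool_pos: [0.5061, -0.2289, 0.2017]
eef_rot: [0.872, 0.489, 0.003, 0.001]
contact_force: [0.1, -0.6, -0.8]
opening: 0.978
```

Request:
servo_tool(
  deltas=[
    {"dx":0,"dy":0,"dz":0,"ax":0,"ay":0,"az":0,"hand":86},
    {"dx":0,"dy":0,"dz":0,"ax":0,"ay":0,"az":0,"hand":86},
  ],
)

```text
clock: 21.3
tool_pos: [0.5041, -0.2251, 0.1993]
eef_rot: [0.87, 0.493, 0.001, -0.001]
contact_force: [-0.2, 0.5, 0.8]
opening: 0.979
```

```bash
python3 g.py .5969 -.3699 .10 20;python3 -c "
from h import *
snap('wrist','w12')"
```

```text
t 21.3 p [ 0.5041 -0.2251  0.1993] psi 59.1 q7 -0.56 f [-0.2  0.5  0.8] open 86.2
[0.5969, -0.3699, 0.1, 20.0] d [-1.282  2.569  1.647] a [-0.02 -0.02  6.52]
```

View pics/w12.png

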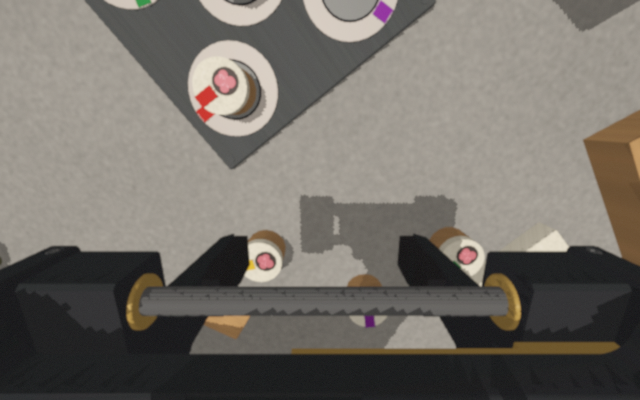

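Request:
servo_tool(
  deltas=[
    {"dx":-0.3,"dy":0.5,"dz":0.1,"ax":0,"ay":0,"az":1.3,"hand":86},
    {"dx":-0.6,"dy":1.1,"dz":0.4,"ax":0,"ay":0,"az":2.8,"hand":86},
    {"dx":-0.9,"dy":1.7,"dz":0.8,"ax":0,"ay":0,"az":4.3,"hand":86},
    {"dx":-1.1,"dy":2.2,"dz":1.2,"ax":0,"ay":0,"az":5.8,"hand":86},
    {"dx":-1.28,"dy":2.57,"dz":1.5,"ax":0,"ay":0,"az":6.5,"hand":86},
    {"dx":-1.28,"dy":2.57,"dz":1.65,"ax":0,"ay":0,"az":6.5,"hand":86},
    {"dx":-1.28,"dy":2.57,"dz":1.65,"ax":0,"ay":0,"az":6.5,"hand":86},
    {"dx":-1.28,"dy":2.57,"dz":1.65,"ax":0,"ay":0,"az":6.5,"hand":86},
  ],
)

```text
clock: 22.35
tool_pos: [0.5975, -0.3697, 0.1012]
eef_rot: [0.985, 0.175, 0.001, -0.001]
contact_force: [-1.1, -0.2, 0.4]
opening: 0.976
```

```bash
python3 g.py .5969 -.3699 .032 20;python3 -c "
from h import *
snap('wrist','w13')"
```

```text
t 22.35 p [ 0.5975 -0.3697  0.1012] psi 20.1 q7 -0.89 f [-1.1 -0.2  0.4] open 85.9
[0.5969, -0.3699, 0.032, 20.0] d [-0.013  0.002  1.153] a [-0.02 -0.02  0.02]
```

View pics/w13.png

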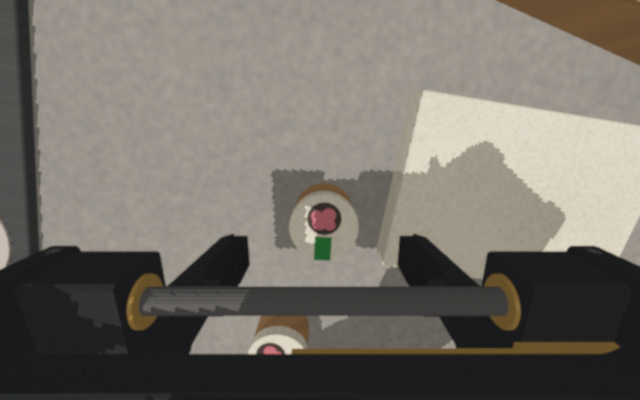

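```bash
python3 -c "
from h import *
z=load('w13')
for q in ((392,262),(420,95),(430,200),(360,262)): 
  X=px2w(z,*q); d=X-np.array([.5969,-.3699,0]); a=np.radians(20); 
  print(q,X.round(4),'tool x,y',(d[0]*np.cos(a)+d[1]*np.sin(a)).round(4),(d[0]*np.sin(a)-d[1]*np.cos(a)).round(4))"
```

```text
(392, 262) [ 0.5838 -0.4317  0.0265] tool x,y -0.0335 0.0535
(420, 95) [ 0.7022 -0.3999  0.0234] tool x,y 0.0887 0.0642
(430, 200) [ 0.6392 -0.4369  0.0268] tool x,y 0.0169 0.0775
(360, 262) [ 0.5627 -0.4171 -0.0006] tool x,y -0.0482 0.0326
```

Request:
servo_tool(
  deltas=[
    {"dx":-0.01,"dy":0,"dz":0,"ax":0,"ay":0,"az":0,"hand":64},
    {"dx":-0.01,"dy":0,"dz":0,"ax":0,"ay":0,"az":0,"hand":64},
    {"dx":-0.01,"dy":0,"dz":0,"ax":0,"ay":0,"az":0,"hand":64},
    {"dx":-0.01,"dy":0,"dz":0.3,"ax":0,"ay":0,"az":0,"hand":64},
    {"dx":-0.01,"dy":0,"dz":0.7,"ax":0,"ay":0,"az":0,"hand":64},
    {"dx":-0.01,"dy":0,"dz":1.0,"ax":0,"ay":0,"az":0,"hand":64},
    {"dx":-0.01,"dy":0,"dz":1.15,"ax":0,"ay":0,"az":0,"hand":64},
    {"dx":-0.01,"dy":0,"dz":1.15,"ax":0,"ay":0,"az":0,"hand":64},
  ],
)

```text
clock: 23.4
tool_pos: [0.5962, -0.371, 0.0302]
eef_rot: [0.985, 0.174, 0.0, -0.001]
contact_force: [0.3, -0.1, 0.4]
opening: 0.729
```

```bash
python3 g.py .5969 -.3699 .032 20
```

```text
t 23.4 p [ 0.5962 -0.371   0.0302] psi 20.0 q7 -0.9 f [ 0.3 -0.1  0.4] open 64.2
[0.5969, -0.3699, 0.032, 20.0] d [ 0.017 -0.013 -0.03 ] a [-0.03 -0.01  0.  ]
```

Request:
servo_tool(
  deltas=[
    {"dx":0.015,"dy":-0.01,"dz":-0.02,"ax":0,"ay":0,"az":0,"hand":50},
    {"dx":0.015,"dy":-0.01,"dz":-0.02,"ax":0,"ay":0,"az":0,"hand":42},
    {"dx":0.015,"dy":-0.01,"dz":-0.02,"ax":0,"ay":0,"az":0,"hand":42},
    {"dx":0.015,"dy":-0.01,"dz":-0.02,"ax":0,"ay":0,"az":0,"hand":42},
    {"dx":0.015,"dy":-0.01,"dz":-0.02,"ax":0,"ay":0,"az":0,"hand":42},
    {"dx":0.015,"dy":-0.01,"dz":-0.2,"ax":0,"ay":0,"az":0,"hand":42},
    {"dx":0.015,"dy":-0.01,"dz":-0.6,"ax":0,"ay":0,"az":0,"hand":42},
    {"dx":0.015,"dy":-0.01,"dz":-1.1,"ax":0,"ay":0,"az":0,"hand":42},
    {"dx":0.015,"dy":-0.01,"dz":-1.5,"ax":0,"ay":0,"az":0,"hand":42},
    {"dx":0.015,"dy":-0.01,"dz":-1.5,"ax":0,"ay":0,"az":0,"hand":42},
  ],
)

```text
clock: 24.65
tool_pos: [0.5988, -0.3717, 0.1248]
eef_rot: [0.985, 0.173, 0.003, 0.001]
contact_force: [-0.3, 0.1, -0.2]
opening: 0.538
```

```bash
python3 g.py .4588 .0597 .10 80.4
```

```text
t 24.65 p [ 0.5988 -0.3717  0.1248] psi 20.0 q7 -0.88 f [-0.3  0.1 -0.2] open 47.4
[0.4588, 0.0597, 0.1, 80.4] d [ 0.262 -7.555  0.395] a [  0.05  -0.03 -10.07]
```

Request:
servo_tool(
  deltas=[
    {"dx":0.03,"dy":-0.6,"dz":-0.1,"ax":0,"ay":0,"az":-0.9,"hand":42},
    {"dx":0.06,"dy":-1.5,"dz":-0.2,"ax":0,"ay":0,"az":-2.1,"hand":42},
    {"dx":0.09,"dy":-2.4,"dz":-0.2,"ax":0,"ay":0,"az":-3.3,"hand":42},
    {"dx":0.12,"dy":-3.3,"dz":-0.2,"ax":0,"ay":0,"az":-4.5,"hand":42},
    {"dx":0.15,"dy":-4.2,"dz":-0.2,"ax":0,"ay":0,"az":-5.7,"hand":42},
    {"dx":0.18,"dy":-5.1,"dz":-0.2,"ax":0,"ay":0,"az":-6.9,"hand":42},
    {"dx":0.21,"dy":-6.0,"dz":-0.2,"ax":0,"ay":0,"az":-8.1,"hand":42},
    {"dx":0.24,"dy":-6.9,"dz":-0.1,"ax":0,"ay":0,"az":-9.3,"hand":42},
    {"dx":0.26,"dy":-7.4,"dz":0.1,"ax":0,"ay":0,"az":-10,"hand":42},
    {"dx":0.26,"dy":-7.55,"dz":0.3,"ax":0.05,"ay":-0.03,"az":-10.07,"hand":42},
  ],
)

```text
clock: 25.9
tool_pos: [0.4562, 0.0625, 0.1036]
eef_rot: [0.762, 0.647, -0.001, -0.003]
contact_force: [0.2, -1.4, -1.2]
opening: 0.541
```

Request:
servo_tool(
  deltas=[
    {"dx":0,"dy":0,"dz":0,"ax":0,"ay":0,"az":0,"hand":42},
    {"dx":0,"dy":0,"dz":0,"ax":0,"ay":0,"az":0,"hand":42},
    {"dx":0,"dy":0,"dz":0,"ax":0,"ay":0,"az":0,"hand":42},
  ],
)

```text
clock: 26.28
tool_pos: [0.4575, 0.059, 0.1044]
eef_rot: [0.765, 0.644, -0.001, -0.002]
contact_force: [0.5, 0.8, -0.4]
opening: 0.537
```

```bash
python3 g.py .4588 .0597 .0435 80.4;python3 -c "
from h import *
snap('wrist','w14')"
```

```text
t 26.27 p [0.4575 0.059  0.1044] psi 80.3 q7 -0.93 f [ 0.5  0.8 -0.4] open 47.3
[0.4588, 0.0597, 0.0435, 80.4] d [0.013 0.024 1.015] a [-0.04 -0.02 -0.02]
```

View pics/w14.png

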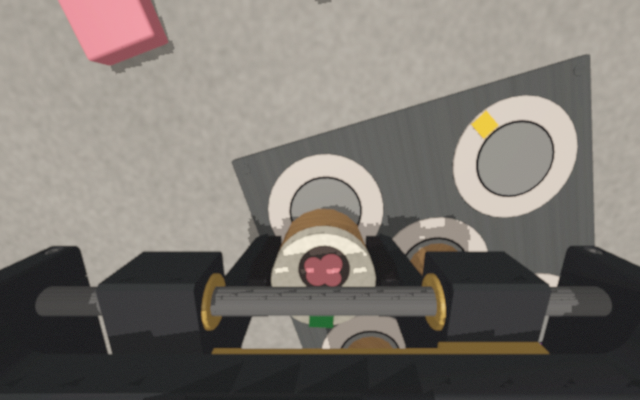

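Request:
servo_tool(
  deltas=[
    {"dx":0.013,"dy":0.024,"dz":0.25,"ax":-0.04,"ay":0,"az":0,"hand":42},
    {"dx":0.013,"dy":0.024,"dz":0.5,"ax":-0.04,"ay":0,"az":0,"hand":42},
    {"dx":0.013,"dy":0.024,"dz":0.75,"ax":-0.04,"ay":0,"az":0,"hand":42},
    {"dx":0.013,"dy":0.024,"dz":0.92,"ax":-0.04,"ay":0,"az":0,"hand":42},
    {"dx":0.013,"dy":0.024,"dz":0.98,"ax":-0.04,"ay":0,"az":0,"hand":42},
    {"dx":0.013,"dy":0.024,"dz":1.01,"ax":-0.04,"ay":0,"az":0,"hand":42},
    {"dx":0.013,"dy":0.024,"dz":1.01,"ax":-0.04,"ay":0,"az":0,"hand":42},
  ],
)

```text
clock: 27.2
tool_pos: [0.4582, 0.0609, 0.0448]
eef_rot: [0.764, 0.646, 0.001, -0.001]
contact_force: [-1.8, 0.4, 10.6]
opening: 0.537
```

```bash
python3 g.py .4588 .0597 .0435 80.4
```

```text
t 27.2 p [0.4582 0.0609 0.0448] psi 80.4 q7 -1.02 f [-1.8  0.4 10.6] open 47.3
[0.4588, 0.0597, 0.0435, 80.4] d [-0.017  0.014  0.022] a [ 0.   -0.02  0.  ]
```

Request:
servo_tool(
  deltas=[
    {"dx":-0.01,"dy":0.01,"dz":-0.005,"ax":0,"ay":0,"az":0,"hand":42},
    {"dx":-0.01,"dy":0.01,"dz":-0.005,"ax":0,"ay":0,"az":0,"hand":50},
    {"dx":-0.01,"dy":0.01,"dz":-0.005,"ax":0,"ay":0,"az":0,"hand":60},
    {"dx":-0.01,"dy":0.01,"dz":-0.005,"ax":0,"ay":0,"az":0,"hand":62},
    {"dx":-0.01,"dy":0.01,"dz":-0.2,"ax":0,"ay":0,"az":0,"hand":62},
    {"dx":-0.01,"dy":0.01,"dz":-0.8,"ax":0,"ay":0,"az":0,"hand":62},
    {"dx":-0.1,"dy":0.05,"dz":-1.7,"ax":0,"ay":0,"az":1,"hand":70},
    {"dx":-0.6,"dy":0.2,"dz":-2.4,"ax":0,"ay":0,"az":2.5,"hand":80},
    {"dx":-1.4,"dy":0.4,"dz":-2.8,"ax":0,"ay":0,"az":4,"hand":86},
    {"dx":-2.3,"dy":0.7,"dz":-2.8,"ax":0,"ay":0,"az":5.5,"hand":86},
  ],
)

```text
clock: 28.45
tool_pos: [0.4777, -0.0832, 0.2141]
eef_rot: [0.916, 0.401, 0.002, -0.0]
contact_force: [-0.1, -0.2, -0.6]
opening: 0.977
```

Request:
servo_tool(
  deltas=[
    {"dx":0,"dy":0,"dz":0,"ax":0,"ay":0,"az":0,"hand":86},
    {"dx":0,"dy":0,"dz":0,"ax":0,"ay":0,"az":0,"hand":86},
  ],
)

```text
clock: 28.7
tool_pos: [0.4763, -0.0818, 0.2116]
eef_rot: [0.915, 0.403, 0.0, -0.002]
contact_force: [-0.1, 0.7, 0.3]
opening: 0.974
```

```bash
python3 g.py .48 -.30 .25 12;python3 -c "
from h import *
snap('wrist','w15')"
```

```text
t 28.7 p [ 0.4763 -0.0818  0.2116] psi 47.5 q7 -0.99 f [-0.1  0.7  0.3] open 85.8
[0.48, -0.3, 0.25, 12.0] d [-2.639  2.502 -0.652] a [-0.03 -0.01  5.91]
```

View pics/w15.png

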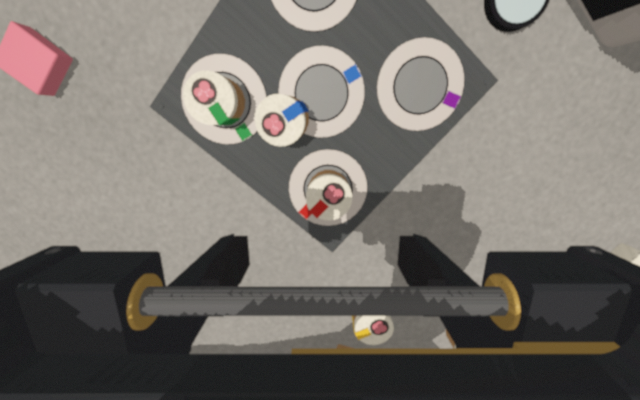

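```bash
python3 - <<'E'
from rect import *
z=load('w15'); im,f=rect(z,.40,.65,-.13,.12,.052); cv2.imwrite('pics/r15.png',cv2.resize(im,None,fx=1.2,fy=1.2))
for q in ((280,118),(275,123),(293,108),(266,130),(290,135),(262,112),(300,125),(205,95),(330,190)): print(q,px2w(z,*q).round(4))
E
```

```text
(280, 118) [0.4951 0.0012 0.0507]
(275, 123) [0.4883 0.0011 0.0517]
(293, 108) [ 0.5109 -0.001   0.0534]
(266, 130) [0.4766 0.0027 0.0487]
(290, 135) [ 0.4909 -0.0168  0.05  ]
(262, 112) [0.4862 0.0168 0.0508]
(300, 125) [ 0.5049 -0.0166  0.052 ]
(205, 95) [0.4577 0.0636 0.0522]
(330, 190) [ 0.483  -0.0843  0.0528]
```

View pics/r15.png

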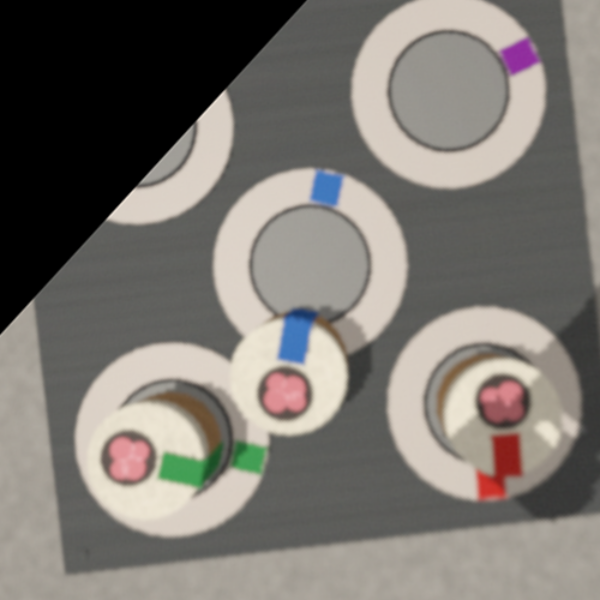

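```bash
python3 g.py .4935 -.0005 .12 120
```

```text
t 28.75 p [ 0.4764 -0.0809  0.2114] psi 47.6 q7 -0.99 f [-0.1  0.3 -0. ] open 86.1
[0.4935, -0.0005, 0.12, 120.0] d [ 1.179 -0.69   1.528] a [-1.000e-02 -3.000e-02 -1.207e+01]
```

Request:
servo_tool(
  deltas=[
    {"dx":0.2,"dy":-0.1,"dz":0,"ax":0,"ay":0,"az":-1.7,"hand":80},
    {"dx":0.4,"dy":-0.2,"dz":0,"ax":0,"ay":0,"az":-3.4,"hand":70},
    {"dx":0.6,"dy":-0.3,"dz":0,"ax":0,"ay":0,"az":-5.1,"hand":70},
    {"dx":0.8,"dy":-0.4,"dz":0.2,"ax":0,"ay":0,"az":-6.8,"hand":70},
    {"dx":1.0,"dy":-0.5,"dz":0.5,"ax":0,"ay":0,"az":-8.5,"hand":70},
    {"dx":1.15,"dy":-0.65,"dz":0.9,"ax":0,"ay":0,"az":-10.2,"hand":70},
    {"dx":1.18,"dy":-0.69,"dz":1.2,"ax":0,"ay":0,"az":-11.8,"hand":70},
    {"dx":1.18,"dy":-0.69,"dz":1.4,"ax":0,"ay":0,"az":-12.07,"hand":70},
    {"dx":1.18,"dy":-0.69,"dz":1.4,"ax":0,"ay":0,"az":-12.07,"hand":70},
    {"dx":1.18,"dy":-0.69,"dz":1.4,"ax":0,"ay":0,"az":-12.07,"hand":70},
  ],
)

```text
clock: 30.0
tool_pos: [0.4944, -0.0018, 0.1279]
eef_rot: [0.502, 0.865, 0.001, -0.0]
contact_force: [-0.1, 0.1, -0.5]
opening: 0.793
```

```bash
python3 g.py .4935 -.0005 .044 120; python3 -c "
from h import *
snap('wrist','w16'); snap('side','s16')
z=load('w16')
for q in ((320,190),(320,215),(300,225),(340,225),(320,235)): print(q,px2w(z,*q).round(4))"
```

```text
t 30.0 p [ 0.4944 -0.0018  0.1279] psi 119.8 q7 -0.36 f [-0.1  0.1 -0.5] open 69.9
[0.4935, -0.0005, 0.044, 120.0] d [ 0.023 -0.004  1.398] a [ 0.01 -0.02 -0.04]
(320, 190) [0.481  0.0171 0.0509]
(320, 215) [4.905e-01 4.000e-04 5.120e-02]
(300, 225) [ 0.4816 -0.0148  0.0492]
(340, 225) [0.5072 0.0015 0.0528]
(320, 235) [ 0.4984 -0.0135  0.0514]
```

View pics/w16.png

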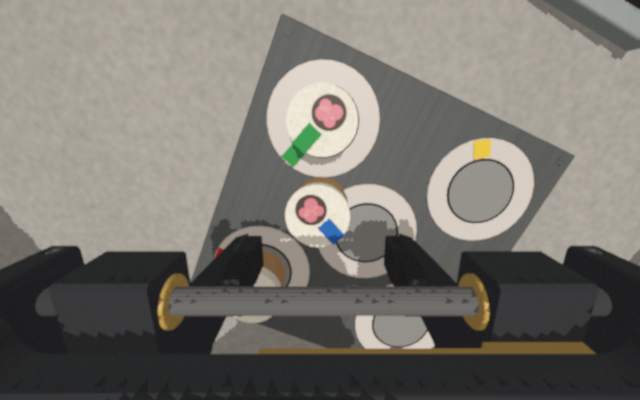

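View pics/s16.png

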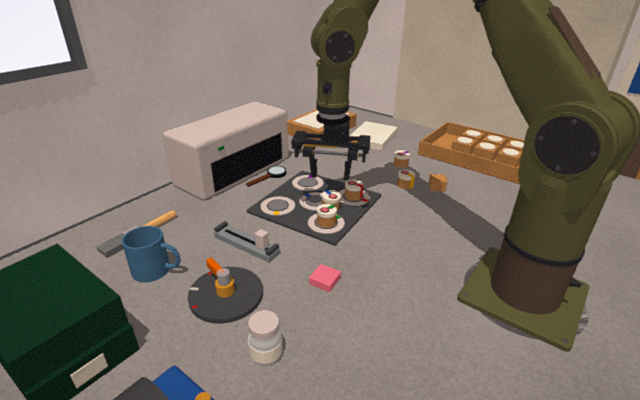

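Request:
servo_tool(
  deltas=[
    {"dx":0.02,"dy":0,"dz":0.3,"ax":0,"ay":0,"az":0,"hand":70},
    {"dx":0.02,"dy":0,"dz":0.7,"ax":0,"ay":0,"az":0,"hand":70},
    {"dx":0.02,"dy":0,"dz":1.1,"ax":0,"ay":0,"az":0,"hand":70},
    {"dx":0.02,"dy":0,"dz":1.35,"ax":0,"ay":0,"az":0,"hand":70},
    {"dx":0.02,"dy":0,"dz":1.4,"ax":0,"ay":0,"az":0,"hand":70},
    {"dx":0.02,"dy":0,"dz":1.4,"ax":0,"ay":0,"az":0,"hand":55},
    {"dx":0.02,"dy":0,"dz":1.4,"ax":0,"ay":0,"az":0,"hand":42},
    {"dx":0.02,"dy":0,"dz":1.4,"ax":0,"ay":0,"az":0,"hand":42},
    {"dx":0.02,"dy":0,"dz":1.4,"ax":0,"ay":0,"az":0,"hand":42},
    {"dx":0.02,"dy":0,"dz":1.4,"ax":0,"ay":0,"az":0,"hand":42},
  ],
)

```text
clock: 31.35
tool_pos: [0.4937, -0.0009, 0.0439]
eef_rot: [0.501, 0.865, 0.001, -0.0]
contact_force: [-0.3, -0.5, 6.4]
opening: 0.543
```

```bash
python3 g.py .5418 -.0062 .08 120
```

```text
t 31.35 p [ 0.4937 -0.0009  0.0439] psi 119.8 q7 -0.54 f [-0.3 -0.5  6.4] open 47.9
[0.5418, -0.0062, 0.08, 120.0] d [-0.474  0.653 -0.601] a [ 0.01 -0.02 -0.03]
```

Request:
servo_tool(
  deltas=[
    {"dx":0,"dy":0,"dz":-0.2,"ax":0,"ay":0,"az":0,"hand":42},
    {"dx":0,"dy":0,"dz":-0.5,"ax":0,"ay":0,"az":0,"hand":42},
    {"dx":-0.1,"dy":0.15,"dz":-0.7,"ax":0,"ay":0,"az":0,"hand":42},
    {"dx":-0.3,"dy":0.4,"dz":-0.7,"ax":0,"ay":0,"az":0,"hand":42},
    {"dx":-0.45,"dy":0.6,"dz":-0.7,"ax":0,"ay":0,"az":0,"hand":42},
    {"dx":-0.47,"dy":0.65,"dz":-0.7,"ax":0,"ay":0,"az":-0.03,"hand":42},
    {"dx":-0.47,"dy":0.65,"dz":-0.7,"ax":0,"ay":0,"az":-0.03,"hand":42},
    {"dx":-0.47,"dy":0.65,"dz":-0.7,"ax":0,"ay":0,"az":-0.03,"hand":42},
  ],
)

```text
clock: 32.35
tool_pos: [0.5405, -0.0057, 0.0852]
eef_rot: [0.5, 0.866, 0.0, -0.001]
contact_force: [1.0, 0.9, -0.9]
opening: 0.543
```

```bash
python3 g.py .5418 -.0062 .045 120;  python3 -c "
from h import *
snap('wrist','w17'); snap('side','s17')
p=cv2.imread('pics/s17.png'); cv2.imwrite('pics/s17c.png',cv2.resize(p[120:260,230:400],None,fx=4,fy=4,interpolation=2))"
```

```text
t 32.35 p [ 0.5405 -0.0057  0.0852] psi 120.1 q7 -0.33 f [ 1.   0.9 -0.9] open 47.8
[0.5418, -0.0062, 0.045, 120.0] d [-0.02   0.015  0.67 ] a [-0.   -0.03  0.01]
```

View pics/w17.png

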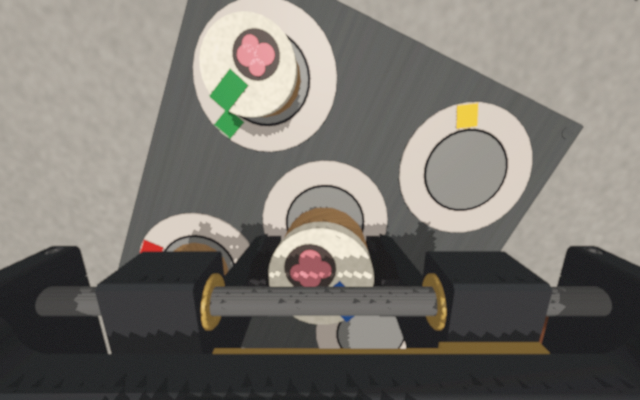

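View pics/s17c.png

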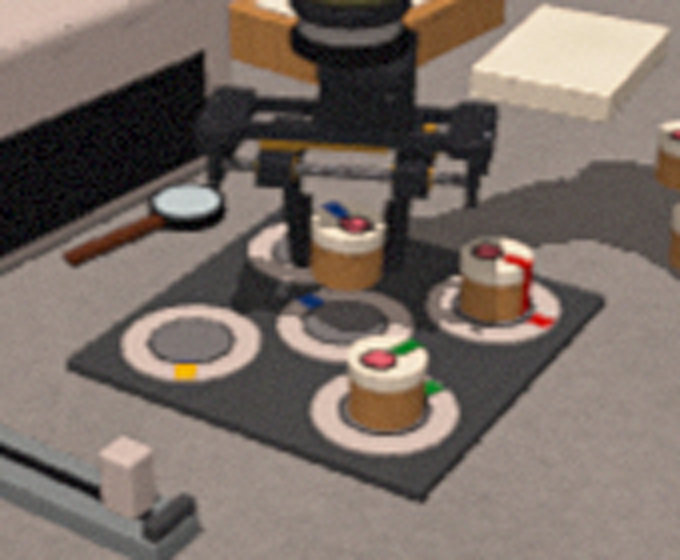

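Request:
servo_tool(
  deltas=[
    {"dx":-0.02,"dy":0.015,"dz":0.2,"ax":0,"ay":0,"az":0,"hand":42},
    {"dx":-0.02,"dy":0.015,"dz":0.4,"ax":0,"ay":0,"az":0,"hand":42},
    {"dx":-0.02,"dy":0.015,"dz":0.55,"ax":0,"ay":0,"az":0,"hand":42},
    {"dx":-0.02,"dy":0.015,"dz":0.63,"ax":0,"ay":0,"az":0,"hand":42},
    {"dx":-0.02,"dy":0.015,"dz":0.66,"ax":0,"ay":0,"az":0,"hand":42},
    {"dx":-0.02,"dy":0.015,"dz":0.66,"ax":0,"ay":0,"az":0,"hand":42},
  ],
)

```text
clock: 33.2
tool_pos: [0.5427, -0.0063, 0.0459]
eef_rot: [0.5, 0.866, 0.001, -0.001]
contact_force: [-0.5, 0.1, -0.4]
opening: 0.545
```

```bash
python3 g.py .5418 -.0062 .0445 120
```

```text
t 33.2 p [ 0.5427 -0.0063  0.0459] psi 120.0 q7 -0.39 f [-0.5  0.1 -0.4] open 48.0
[0.5418, -0.0062, 0.0445, 120.0] d [ 0.009 -0.012  0.023] a [ 0.01 -0.02  0.  ]
```

Request:
servo_tool(
  deltas=[
    {"dx":0.01,"dy":-0.01,"dz":0.025,"ax":0,"ay":0,"az":0,"hand":42},
    {"dx":0.01,"dy":-0.01,"dz":0.025,"ax":0,"ay":0,"az":0,"hand":50},
    {"dx":0.01,"dy":-0.01,"dz":0.025,"ax":0,"ay":0,"az":0,"hand":58},
    {"dx":0.01,"dy":-0.01,"dz":0.025,"ax":0,"ay":0,"az":0,"hand":62},
    {"dx":0.01,"dy":-0.01,"dz":-0.2,"ax":0,"ay":0,"az":0,"hand":62},
    {"dx":0.01,"dy":-0.01,"dz":-0.9,"ax":0,"ay":0,"az":0,"hand":62},
    {"dx":0.0,"dy":0,"dz":-1.7,"ax":0,"ay":0,"az":1,"hand":80},
    {"dx":-0.5,"dy":-0.3,"dz":-2.5,"ax":0,"ay":0,"az":2.7,"hand":80},
    {"dx":-1.2,"dy":-0.7,"dz":-3,"ax":0,"ay":0,"az":4.4,"hand":80},
    {"dx":-1.8,"dy":-1.1,"dz":-3,"ax":0,"ay":0,"az":6.1,"hand":86},
  ],
)

```text
clock: 34.45
tool_pos: [0.5411, -0.1348, 0.2291]
eef_rot: [0.748, 0.663, 0.003, 0.001]
contact_force: [-0.4, 1.2, -0.0]
opening: 0.973
```

Request:
servo_tool(
  deltas=[
    {"dx":0,"dy":0,"dz":0,"ax":0,"ay":0,"az":0,"hand":86},
    {"dx":0,"dy":0,"dz":0,"ax":0,"ay":0,"az":0,"hand":86},
  ],
)

```text
clock: 34.7
tool_pos: [0.5396, -0.1323, 0.2259]
eef_rot: [0.746, 0.666, 0.001, -0.001]
contact_force: [-0.2, -0.1, -0.7]
opening: 0.977
```

```bash
python3 g.py .48 -.30 .25 12;python3 -c "
from h import *
snap('wrist','w18')"
```

```text
t 34.7 p [ 0.5396 -0.1323  0.2259] psi 83.5 q7 -0.41 f [-0.2 -0.1 -0.7] open 86.1
[0.48, -0.3, 0.25, 12.0] d [-2.888 -0.672 -0.411] a [-0.03 -0.02 11.92]
```

View pics/w18.png

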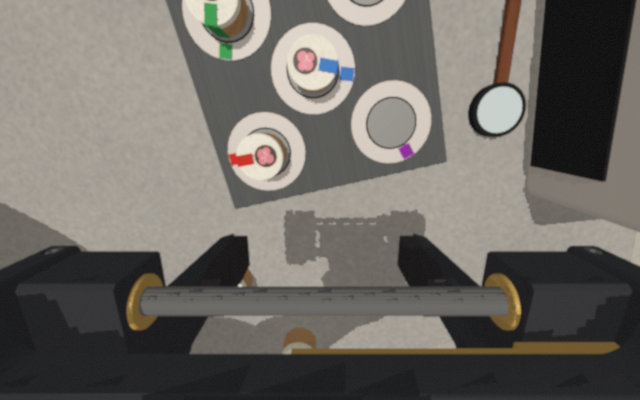

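```bash
python3 -c "
from h import *
z=load('top0')
for q in ((495,217),(503,280),(512,339)): print(px2w(z,*q,.05).round(3),px2w(z,*q,0).round(3))
print('box',px2w(z,440,275,.035))
z=load('w4')
print(px2w(z,462,200),px2w(z,452,225))"; python3 g.py .4761 -.3744 .11 20
```

```text
[ 0.466 -0.474  0.05 ] [ 0.474 -0.496  0.   ]
[ 0.294 -0.466  0.05 ] [ 0.294 -0.488  0.   ]
[ 0.144 -0.462  0.05 ] [ 0.136 -0.484  0.   ]
box [ 0.32059481 -0.30300951  0.035     ]
[ 0.46285417 -0.48135571  0.01130326] [ 0.42345    -0.48110696  0.00225759]
t 34.75 p [ 0.5397 -0.1315  0.2258] psi 83.6 q7 -0.41 f [-0.3 -0.  -0.8] open 85.9
[0.4761, -0.3744, 0.11, 20.0] d [-4.148 -0.601  1.914] a [-0.03 -0.03 10.6 ]
```

Request:
servo_tool(
  deltas=[
    {"dx":-0.5,"dy":-0.1,"dz":0,"ax":0,"ay":0,"az":0.3,"hand":86},
    {"dx":-1.2,"dy":-0.2,"dz":0.1,"ax":0,"ay":0,"az":0.8,"hand":86},
    {"dx":-2.0,"dy":-0.3,"dz":0.4,"ax":0,"ay":0,"az":1.3,"hand":86},
    {"dx":-2.8,"dy":-0.4,"dz":0.8,"ax":0,"ay":0,"az":1.8,"hand":86},
    {"dx":-3.5,"dy":-0.5,"dz":1.2,"ax":0,"ay":0,"az":2.2,"hand":80},
    {"dx":-4.0,"dy":-0.58,"dz":1.6,"ax":0,"ay":0,"az":2.27,"hand":76},
    {"dx":-4.15,"dy":-0.6,"dz":1.9,"ax":0,"ay":0,"az":2.27,"hand":76},
    {"dx":-4.15,"dy":-0.6,"dz":1.91,"ax":-0.03,"ay":-0.03,"az":2.27,"hand":76},
    {"dx":-4.15,"dy":-0.6,"dz":1.91,"ax":-0.03,"ay":-0.03,"az":2.27,"hand":76},
  ],
)

```text
clock: 35.88
tool_pos: [0.4771, -0.3738, 0.1111]
eef_rot: [0.819, 0.574, 0.001, 0.001]
contact_force: [-0.0, 1.0, 0.9]
opening: 0.867
```

```bash
python3 g.py .4761 -.3744 .032 70;python3 pots.py w19 wrist .37 .57 -.45 -.22
```

```text
t 35.88 p [ 0.4771 -0.3738  0.1111] psi 70.0 q7 -0.25 f [-0.   1.   0.9] open 76.3
[0.4761, -0.3744, 0.032, 70.0] d [-0.017 -0.017  1.318] a [ 0.03 -0.01  0.  ]
red C [ 0.4759 -0.3734] rad 0.0251 stripe r 0.0063 ang 59.4 area 936 uv [296. 182.]
red C [ 0.4009 -0.2579] rad 0.0242 stripe r 0.0064 ang -13.9 area 832 uv [ 79. 326.]
yellow C [ 0.4009 -0.2579] rad 0.0242 stripe r 0.0307 ang -25.3 area 1245 uv [102. 283.]
yellow C [ 0.4009 -0.2579] rad 0.0242 stripe r 0.0158 ang 161.4 area 885 uv [ 66. 368.]
purple C [ 0.4759 -0.3734] rad 0.0251 stripe r 0.0159 ang -110.9 area 750 uv [336. 200.]
purple C [ 0.4421 -0.3929] rad 0.0242 stripe r 0.0285 ang 9.5 area 750 uv [336. 200.]
purple C [ 0.5006 -0.3951] rad 0.0251 stripe r 0.0312 ang 167.2 area 750 uv [336. 200.]
```

View pics/w19.png

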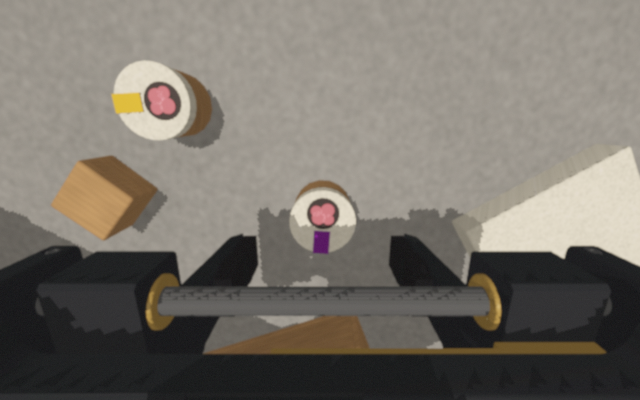

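Request:
servo_tool(
  deltas=[
    {"dx":-0.017,"dy":-0.017,"dz":0.3,"ax":0.03,"ay":0,"az":0,"hand":76},
    {"dx":-0.017,"dy":-0.017,"dz":0.7,"ax":0.03,"ay":0,"az":0,"hand":76},
    {"dx":-0.017,"dy":-0.017,"dz":1.1,"ax":0.03,"ay":0,"az":0,"hand":76},
    {"dx":-0.017,"dy":-0.017,"dz":1.28,"ax":0.03,"ay":0,"az":0,"hand":76},
    {"dx":-0.017,"dy":-0.017,"dz":1.3,"ax":0.03,"ay":0,"az":0,"hand":76},
    {"dx":-0.017,"dy":-0.017,"dz":1.3,"ax":0.03,"ay":0,"az":0,"hand":70},
  ],
)

```text
clock: 36.67
tool_pos: [0.4747, -0.3771, 0.0329]
eef_rot: [0.82, 0.572, -0.0, 0.0]
contact_force: [-0.4, 0.6, 0.2]
opening: 0.798
```

```bash
python3 g.py .4761 -.3740 .032 70
```

```text
t 36.67 p [ 0.4747 -0.3771  0.0329] psi 69.8 q7 -0.31 f [-0.4  0.6  0.2] open 70.3
[0.4761, -0.374, 0.032, 70.0] d [0.057 0.004 0.015] a [ 0.    0.01 -0.03]
```

Request:
servo_tool(
  deltas=[
    {"dx":0.05,"dy":0,"dz":0.01,"ax":0,"ay":0,"az":-0.03,"hand":65},
    {"dx":0.05,"dy":0,"dz":0.01,"ax":0,"ay":0,"az":-0.03,"hand":44},
    {"dx":0.05,"dy":0,"dz":0.01,"ax":0,"ay":0,"az":-0.03,"hand":42},
    {"dx":0.05,"dy":0,"dz":0.01,"ax":0,"ay":0,"az":-0.03,"hand":42},
    {"dx":0.05,"dy":0,"dz":0.01,"ax":0,"ay":0,"az":-0.03,"hand":42},
    {"dx":0.05,"dy":0,"dz":-0.2,"ax":0,"ay":0,"az":-0.03,"hand":42},
    {"dx":0.05,"dy":0,"dz":-0.6,"ax":0,"ay":0,"az":-0.03,"hand":42},
    {"dx":0.05,"dy":0,"dz":-1.1,"ax":0,"ay":0,"az":-0.03,"hand":42},
    {"dx":0.05,"dy":0,"dz":-1.5,"ax":0,"ay":0,"az":-0.03,"hand":42},
    {"dx":0.05,"dy":0,"dz":-1.5,"ax":0,"ay":0,"az":-0.03,"hand":42},
  ],
)

```text
clock: 37.92
tool_pos: [0.4762, -0.3749, 0.1243]
eef_rot: [0.819, 0.573, 0.0, 0.002]
contact_force: [-0.6, -0.0, -1.9]
opening: 0.537
```

```bash
python3 g.py .6248 -.0721 .10 117.6
```

```text
t 37.92 p [ 0.4762 -0.3749  0.1243] psi 70.0 q7 -0.24 f [-0.6 -0.  -1.9] open 47.3
[0.6248, -0.0721, 0.1, 117.6] d [5.59  0.596 0.398] a [ 0.02  0.02 -7.94]
```

Request:
servo_tool(
  deltas=[
    {"dx":0.5,"dy":0.05,"dz":0,"ax":0,"ay":0,"az":-0.8,"hand":42},
    {"dx":1.2,"dy":0.12,"dz":0,"ax":0,"ay":0,"az":-1.8,"hand":42},
    {"dx":2.0,"dy":0.2,"dz":0,"ax":0,"ay":0,"az":-2.9,"hand":42},
    {"dx":2.8,"dy":0.3,"dz":0,"ax":0,"ay":0,"az":-4,"hand":42},
    {"dx":3.6,"dy":0.4,"dz":0,"ax":0,"ay":0,"az":-5.1,"hand":42},
    {"dx":4.4,"dy":0.47,"dz":0,"ax":0,"ay":0,"az":-6.2,"hand":42},
    {"dx":5.1,"dy":0.55,"dz":0.05,"ax":0,"ay":0,"az":-7.3,"hand":42},
    {"dx":5.5,"dy":0.6,"dz":0.2,"ax":0,"ay":0,"az":-7.94,"hand":42},
    {"dx":5.59,"dy":0.6,"dz":0.4,"ax":0,"ay":0,"az":-7.94,"hand":42},
    {"dx":5.59,"dy":0.6,"dz":0.4,"ax":0,"ay":0,"az":-7.94,"hand":42},
  ],
)

```text
clock: 39.17
tool_pos: [0.6221, -0.0733, 0.0959]
eef_rot: [0.519, 0.855, -0.002, -0.002]
contact_force: [0.7, -0.0, -1.4]
opening: 0.539
```

Request:
servo_tool(
  deltas=[
    {"dx":0,"dy":0,"dz":0,"ax":0,"ay":0,"az":0,"hand":42},
    {"dx":0,"dy":0,"dz":0,"ax":0,"ay":0,"az":0,"hand":42},
  ],
)

```text
clock: 39.42
tool_pos: [0.6238, -0.0729, 0.0983]
eef_rot: [0.519, 0.855, -0.001, -0.0]
contact_force: [0.3, 0.0, -0.9]
opening: 0.541
```

```bash
python3 g.py .6248 -.0721 .0445 117.6;python3 -c "
from h import *
snap('wrist','w20')"
```

```text
t 39.42 p [ 0.6238 -0.0729  0.0983] psi 117.5 q7 -0.09 f [ 0.3  0.  -0.9] open 47.7
[0.6248, -0.0721, 0.0445, 117.6] d [0.005 0.023 0.897] a [-0.01  0.01 -0.02]
```

View pics/w20.png

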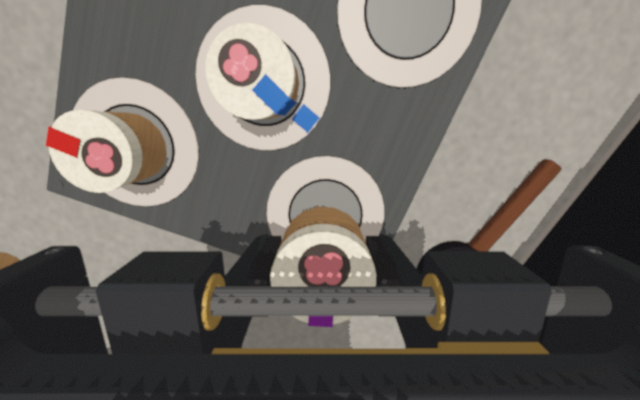

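```bash
python3 -c "
from h import *
z=load('top0')
for q in ((343,138),(332,138),(354,138),(343,147),(310,137)): print(q,px2w(z,*q).round(3),px2w(z,*q,.01).round(3))"
```

```text
(343, 138) [ 0.747 -0.075  0.013] [ 0.748 -0.075  0.01 ]
(332, 138) [ 0.749 -0.041  0.014] [ 0.751 -0.042  0.01 ]
(354, 138) [ 0.749 -0.109  0.003] [ 0.746 -0.108  0.01 ]
(343, 147) [ 0.721 -0.073  0.005] [ 0.72  -0.072  0.01 ]
(310, 137) [0.758 0.025 0.012] [0.759 0.025 0.01 ]
```

Request:
servo_tool(
  deltas=[
    {"dx":0.005,"dy":0.02,"dz":0.2,"ax":0,"ay":0,"az":0,"hand":42},
    {"dx":0.005,"dy":0.02,"dz":0.45,"ax":0,"ay":0,"az":0,"hand":42},
    {"dx":0.005,"dy":0.02,"dz":0.7,"ax":0,"ay":0,"az":0,"hand":42},
    {"dx":0.005,"dy":0.02,"dz":0.82,"ax":0,"ay":0,"az":0,"hand":42},
    {"dx":0.005,"dy":0.02,"dz":0.88,"ax":0,"ay":0,"az":0,"hand":42},
    {"dx":0.005,"dy":0.02,"dz":0.89,"ax":0,"ay":0,"az":0,"hand":42},
    {"dx":0.005,"dy":0.02,"dz":0.89,"ax":0,"ay":0,"az":0,"hand":42},
  ],
)

```text
clock: 40.35
tool_pos: [0.6251, -0.0705, 0.045]
eef_rot: [0.518, 0.855, -0.0, -0.0]
contact_force: [-0.0, 0.6, -1.0]
opening: 0.543
```

```bash
python3 g.py .6248 -.0721 .0445 117.6
```

```text
t 40.35 p [ 0.6251 -0.0705  0.045 ] psi 117.6 q7 -0.14 f [-0.   0.6 -1. ] open 47.8
[0.6248, -0.0721, 0.0445, 117.6] d [-0.022 -0.017  0.009] a [-0.01  0.    0.  ]
```

Request:
servo_tool(
  deltas=[
    {"dx":-0.015,"dy":-0.015,"dz":0.02,"ax":0,"ay":0,"az":0,"hand":42},
    {"dx":-0.015,"dy":-0.015,"dz":0.02,"ax":0,"ay":0,"az":0,"hand":50},
    {"dx":-0.015,"dy":-0.015,"dz":0.02,"ax":0,"ay":0,"az":0,"hand":60},
    {"dx":-0.015,"dy":-0.015,"dz":0.02,"ax":0,"ay":0,"az":0,"hand":64},
    {"dx":-0.015,"dy":-0.015,"dz":-0.2,"ax":0,"ay":0,"az":0,"hand":64},
    {"dx":-0.015,"dy":-0.015,"dz":-0.9,"ax":0,"ay":0,"az":0,"hand":64},
    {"dx":-0.1,"dy":-0.1,"dz":-1.7,"ax":0,"ay":0,"az":1,"hand":80},
    {"dx":-0.6,"dy":-0.6,"dz":-2.3,"ax":0,"ay":0,"az":2.7,"hand":86},
    {"dx":-1.1,"dy":-1.3,"dz":-2.6,"ax":0,"ay":0,"az":4.4,"hand":86},
    {"dx":-1.6,"dy":-2.1,"dz":-2.6,"ax":0,"ay":0,"az":6.1,"hand":86},
  ],
)

```text
clock: 41.6
tool_pos: [0.5588, -0.2149, 0.2037]
eef_rot: [0.762, 0.648, 0.001, 0.002]
contact_force: [1.1, -0.1, 0.2]
opening: 0.98
```

Request:
servo_tool(
  deltas=[
    {"dx":0,"dy":0,"dz":0,"ax":0,"ay":0,"az":0,"hand":86},
    {"dx":0,"dy":0,"dz":0,"ax":0,"ay":0,"az":0,"hand":86},
  ],
)

```text
clock: 41.85
tool_pos: [0.5583, -0.2133, 0.2016]
eef_rot: [0.76, 0.65, 0.0, -0.0]
contact_force: [0.2, 0.6, -2.0]
opening: 0.978
```

```bash
python3 g.py .401 -.258 .105 60;python3 -c "
from h import *
snap('wrist','w21')"
```

```text
t 41.85 p [ 0.5583 -0.2133  0.2016] psi 81.1 q7 -0.31 f [ 0.2  0.6 -2. ] open 86.1
[0.401, -0.258, 0.105, 60.0] d [-1.143 -2.475  1.608] a [ 0.   -0.    3.51]
```

View pics/w21.png

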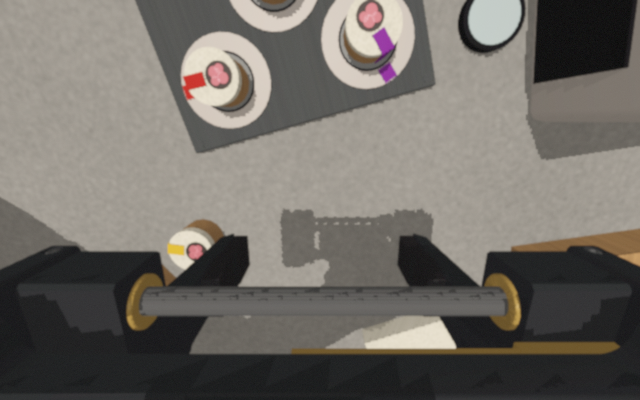

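Purple is in place with its stripe towards the bar. Yellow next.

Request:
servo_tool(
  deltas=[
    {"dx":-0.2,"dy":-0.5,"dz":0,"ax":0,"ay":0,"az":0.6,"hand":86},
    {"dx":-0.5,"dy":-1.1,"dz":0.1,"ax":0,"ay":0,"az":1.4,"hand":86},
    {"dx":-0.8,"dy":-1.7,"dz":0.4,"ax":0,"ay":0,"az":2.3,"hand":80},
    {"dx":-1.05,"dy":-2.2,"dz":0.8,"ax":0,"ay":0,"az":3.2,"hand":76},
    {"dx":-1.14,"dy":-2.45,"dz":1.2,"ax":0,"ay":0,"az":3.5,"hand":76},
    {"dx":-1.14,"dy":-2.48,"dz":1.5,"ax":0,"ay":0,"az":3.5,"hand":76},
    {"dx":-1.14,"dy":-2.48,"dz":1.6,"ax":0,"ay":0,"az":3.5,"hand":76},
    {"dx":-1.14,"dy":-2.48,"dz":1.6,"ax":0,"ay":0,"az":3.5,"hand":76},
    {"dx":-1.14,"dy":-2.48,"dz":1.6,"ax":0,"ay":0,"az":3.5,"hand":76},
  ],
)

```text
clock: 43.02
tool_pos: [0.4011, -0.2581, 0.1055]
eef_rot: [0.866, 0.501, -0.0, 0.0]
contact_force: [-0.0, 0.2, 0.2]
opening: 0.86
```

```bash
python3 g.py .401 -.258 .032 60;python3 pots.py w22 wrist .3 .5 -.35 -.15
```

```text
t 43.02 p [ 0.4011 -0.2581  0.1055] psi 60.1 q7 -0.64 f [-0.   0.2  0.2] open 75.8
[0.401, -0.258, 0.032, 60.0] d [ 1.000e-03 -2.000e-03  1.225e+00] a [0.   0.   0.01]
red C [ 0.4014 -0.2561] rad 0.0251 stripe r 0.0069 ang -29.9 area 986 uv [219. 185.]
red C [ 0.4119 -0.2869] rad 0.0251 stripe r 0.0277 ang 99.4 area 986 uv [219. 185.]
yellow C [ 0.3196 -0.2981] rad 0.0251 stripe r 0.0107 ang -95.3 area 3032 uv [318. 363.]
yellow C [ 0.3489 -0.2869] rad 0.0251 stripe r 0.0116 ang 99.3 area 2168 uv [251. 306.]
```

View pics/w22.png

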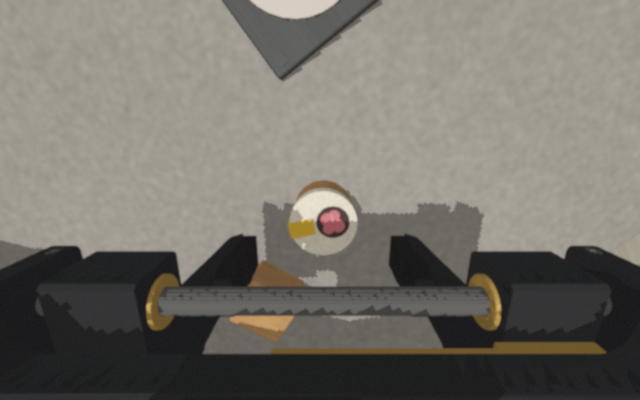

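Request:
servo_tool(
  deltas=[
    {"dx":0,"dy":0,"dz":0.3,"ax":0,"ay":0,"az":0,"hand":72},
    {"dx":0,"dy":0,"dz":0.7,"ax":0,"ay":0,"az":0,"hand":72},
    {"dx":0,"dy":0,"dz":1.05,"ax":0,"ay":0,"az":0,"hand":72},
    {"dx":0,"dy":0,"dz":1.2,"ax":0,"ay":0,"az":0,"hand":72},
    {"dx":0,"dy":0,"dz":1.22,"ax":0,"ay":0,"az":0,"hand":72},
    {"dx":0,"dy":0,"dz":1.22,"ax":0,"ay":0,"az":0,"hand":70},
  ],
)

```text
clock: 43.82
tool_pos: [0.4004, -0.2586, 0.0323]
eef_rot: [0.866, 0.5, -0.0, 0.0]
contact_force: [-0.2, 0.1, 0.2]
opening: 0.798
```

```bash
python3 g.py .401 -.2575 .032 60
```

```text
t 43.83 p [ 0.4004 -0.2586  0.0323] psi 60.0 q7 -0.7 f [-0.2  0.1  0.2] open 70.3
[0.401, -0.2575, 0.032, 60.0] d [0.021 0.    0.006] a [0.   0.01 0.  ]
```

Request:
servo_tool(
  deltas=[
    {"dx":0.02,"dy":0,"dz":0,"ax":0,"ay":0,"az":0,"hand":65},
    {"dx":0.02,"dy":0,"dz":0,"ax":0,"ay":0,"az":0,"hand":44},
    {"dx":0.02,"dy":0,"dz":0,"ax":0,"ay":0,"az":0,"hand":42},
    {"dx":0.02,"dy":0,"dz":0,"ax":0,"ay":0,"az":0,"hand":42},
    {"dx":0.02,"dy":0,"dz":0,"ax":0,"ay":0,"az":0,"hand":42},
    {"dx":0.02,"dy":0,"dz":-0.2,"ax":0,"ay":0,"az":0,"hand":42},
    {"dx":0.02,"dy":0,"dz":-0.7,"ax":0,"ay":0,"az":0,"hand":42},
    {"dx":0.02,"dy":0,"dz":-1.3,"ax":0,"ay":0,"az":0,"hand":42},
    {"dx":0.02,"dy":0,"dz":-1.8,"ax":0,"ay":0,"az":0,"hand":42},
    {"dx":0.02,"dy":0,"dz":-1.8,"ax":0,"ay":0,"az":0,"hand":42},
  ],
)

```text
clock: 45.08
tool_pos: [0.4014, -0.258, 0.1419]
eef_rot: [0.866, 0.5, 0.001, 0.002]
contact_force: [0.4, -0.4, -2.0]
opening: 0.54
```

```bash
python3 g.py .5 -.15 .15 45 .6077 .0768 .10 23.6
```

```text
t 45.08 p [ 0.4014 -0.258   0.1419] psi 60.0 q7 -0.63 f [ 0.4 -0.4 -2. ] open 47.6
[0.5, -0.15, 0.15, 45.0] d [ 2.381  0.522 -0.135] a [0.03 0.   2.5 ]
[0.6077, 0.0768, 0.1, 23.6] d [6.552 0.183 0.695] a [ 0.03 -0.    6.06]
```

Request:
servo_tool(
  deltas=[
    {"dx":0.5,"dy":0.05,"dz":0,"ax":0,"ay":0,"az":0.5,"hand":42},
    {"dx":1.3,"dy":0.1,"dz":0,"ax":0,"ay":0,"az":1.2,"hand":42},
    {"dx":2.1,"dy":0.12,"dz":0,"ax":0,"ay":0,"az":2.0,"hand":42},
    {"dx":2.9,"dy":0.14,"dz":0,"ax":0,"ay":0,"az":2.7,"hand":42},
    {"dx":3.7,"dy":0.15,"dz":0,"ax":0,"ay":0,"az":3.4,"hand":42},
    {"dx":4.5,"dy":0.16,"dz":0,"ax":0,"ay":0,"az":4.2,"hand":42},
    {"dx":5.3,"dy":0.17,"dz":0,"ax":0,"ay":0,"az":5,"hand":42},
    {"dx":6.0,"dy":0.18,"dz":0.1,"ax":0,"ay":0,"az":5.7,"hand":42},
    {"dx":6.45,"dy":0.18,"dz":0.4,"ax":0,"ay":0,"az":6.06,"hand":42},
    {"dx":6.55,"dy":0.18,"dz":0.7,"ax":0.03,"ay":0,"az":6.06,"hand":42},
  ],
)

```text
clock: 46.32
tool_pos: [0.6062, 0.0801, 0.0958]
eef_rot: [0.978, 0.207, -0.002, -0.002]
contact_force: [-0.4, -0.3, -0.5]
opening: 0.542
```

Request:
servo_tool(
  deltas=[
    {"dx":0,"dy":0,"dz":0,"ax":0,"ay":0,"az":0,"hand":42},
    {"dx":0,"dy":0,"dz":0,"ax":0,"ay":0,"az":0,"hand":42},
    {"dx":0,"dy":0,"dz":0,"ax":0,"ay":0,"az":0,"hand":42},
  ],
)

```text
clock: 46.7
tool_pos: [0.6064, 0.0762, 0.098]
eef_rot: [0.979, 0.204, -0.001, -0.001]
contact_force: [-0.3, -0.5, -0.5]
opening: 0.542
```

```bash
python3 g.py .6077 .0768 .0445 23.6;python3 -c "
from h import *
snap('wrist','w23')"
```

```text
t 46.7 p [0.6064 0.0762 0.098 ] psi 23.6 q7 -1.49 f [-0.3 -0.5 -0.5] open 47.8
[0.6077, 0.0768, 0.0445, 23.6] d [0.025 0.001 0.892] a [-0.02  0.02 -0.01]
```

View pics/w23.png

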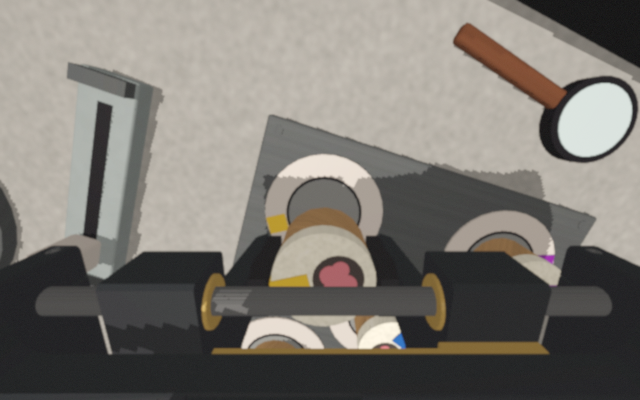

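Request:
servo_tool(
  deltas=[
    {"dx":0.025,"dy":0,"dz":0.2,"ax":0,"ay":0,"az":0,"hand":42},
    {"dx":0.025,"dy":0,"dz":0.45,"ax":0,"ay":0,"az":0,"hand":42},
    {"dx":0.025,"dy":0,"dz":0.7,"ax":0,"ay":0,"az":0,"hand":42},
    {"dx":0.025,"dy":0,"dz":0.82,"ax":0,"ay":0,"az":0,"hand":42},
    {"dx":0.025,"dy":0,"dz":0.87,"ax":0,"ay":0,"az":0,"hand":42},
    {"dx":0.025,"dy":0,"dz":0.88,"ax":0,"ay":0,"az":0,"hand":42},
    {"dx":0.025,"dy":0,"dz":0.88,"ax":0,"ay":0,"az":0,"hand":42},
  ],
)

```text
clock: 47.62
tool_pos: [0.6079, 0.0785, 0.045]
eef_rot: [0.979, 0.205, -0.001, -0.001]
contact_force: [1.1, 0.0, -1.3]
opening: 0.536
```

```bash
python3 g.py .6077 .0768 .0445 23.6
```

```text
t 47.62 p [0.6079 0.0785 0.045 ] psi 23.7 q7 -1.5 f [ 1.1  0.  -1.3] open 47.2
[0.6077, 0.0768, 0.0445, 23.6] d [-0.014  0.024  0.008] a [-0.03  0.01  0.01]
```

Request:
servo_tool(
  deltas=[
    {"dx":-0.01,"dy":0.02,"dz":0.02,"ax":0,"ay":0,"az":0,"hand":42},
    {"dx":-0.01,"dy":0.02,"dz":0.02,"ax":0,"ay":0,"az":0,"hand":50},
    {"dx":-0.01,"dy":0.02,"dz":0.02,"ax":0,"ay":0,"az":0,"hand":60},
    {"dx":-0.01,"dy":0.02,"dz":0.02,"ax":0,"ay":0,"az":0,"hand":64},
    {"dx":-0.01,"dy":0.02,"dz":-0.2,"ax":0,"ay":0,"az":0,"hand":64},
    {"dx":-0.01,"dy":0.02,"dz":-0.9,"ax":0,"ay":0,"az":0,"hand":64},
    {"dx":0,"dy":-0.1,"dz":-1.8,"ax":0,"ay":0,"az":0,"hand":70},
    {"dx":0,"dy":-0.7,"dz":-2.6,"ax":0,"ay":0,"az":0,"hand":70},
    {"dx":0,"dy":-1.6,"dz":-3.0,"ax":0,"ay":0,"az":0,"hand":60},
    {"dx":0,"dy":-2.5,"dz":-3.0,"ax":0,"ay":0,"az":0,"hand":50},
  ],
)

```text
clock: 48.88
tool_pos: [0.5489, 0.2172, 0.2286]
eef_rot: [0.979, 0.204, 0.002, -0.002]
contact_force: [0.3, -0.1, -0.1]
opening: 0.59
```

```bash
python3 g.py .40 .33 .28 28
```

```text
t 48.88 p [0.5489 0.2172 0.2286] psi 23.6 q7 -1.7 f [ 0.3 -0.1 -0.1] open 52.0
[0.4, 0.33, 0.28, 28.0] d [-1.517 -2.719 -0.853] a [-0.03 -0.04 -0.73]
```

Request:
servo_tool(
  deltas=[
    {"dx":-0.15,"dy":-0.3,"dz":-0.1,"ax":0,"ay":0,"az":-1.7,"hand":50},
    {"dx":-0.3,"dy":-0.6,"dz":-0.3,"ax":0,"ay":0,"az":-3.4,"hand":50},
    {"dx":-0.5,"dy":-1,"dz":-0.5,"ax":0,"ay":0,"az":-5.1,"hand":50},
    {"dx":-0.7,"dy":-1.4,"dz":-0.6,"ax":0,"ay":0,"az":-6.8,"hand":50},
    {"dx":-0.9,"dy":-1.8,"dz":-0.7,"ax":0,"ay":0,"az":-8.5,"hand":50},
    {"dx":-1.1,"dy":-2.2,"dz":-0.8,"ax":0,"ay":0,"az":-10.2,"hand":50},
    {"dx":-1.3,"dy":-2.5,"dz":-0.85,"ax":0,"ay":0,"az":-11.9,"hand":50},
    {"dx":-1.5,"dy":-2.7,"dz":-0.85,"ax":0,"ay":0,"az":-13,"hand":50},
    {"dx":-1.5,"dy":-2.7,"dz":-0.85,"ax":0,"ay":0,"az":-13,"hand":50},
  ],
)

```text
clock: 50.0
tool_pos: [0.3998, 0.328, 0.2776]
eef_rot: [0.631, 0.776, 0.0, -0.002]
contact_force: [0.5, -0.4, -0.1]
opening: 0.567
```

```bash
python3 g.py .512 .370 .12 173; python3 -c "
from h import *
snap('top','t24'); snap('wrist','w24')
p=cv2.imread('pics/t24.png'); cv2.imwrite('pics/t24c.png',cv2.resize(p[140:270,150:480],None,fx=2.4,fy=2.4,interpolation=cv2.INTER_CUBIC))
cv2.imwrite('pics/t24d.png',cv2.resize(p[150:265,265:390],None,fx=6,fy=6,interpolation=cv2.INTER_CUBIC))"
```

```text
t 50.0 p [0.3998 0.328  0.2776] psi 101.7 q7 -0.95 f [ 0.5 -0.4 -0.1] open 49.9
[0.512, 0.37, 0.12, 173.0] d [0.297 1.979 2.624] a [ -0.    -0.04 -11.88]
```

View pics/t24.png

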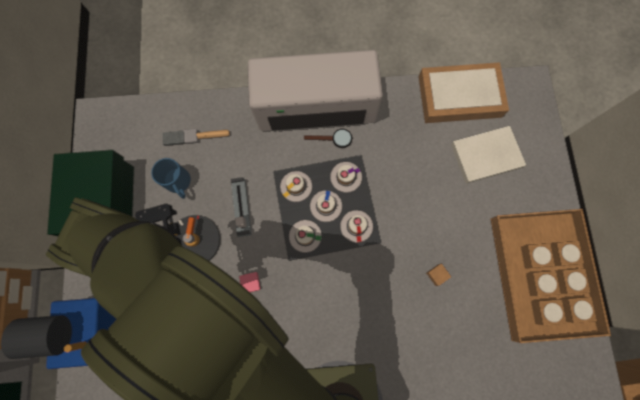

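View pics/t24d.png

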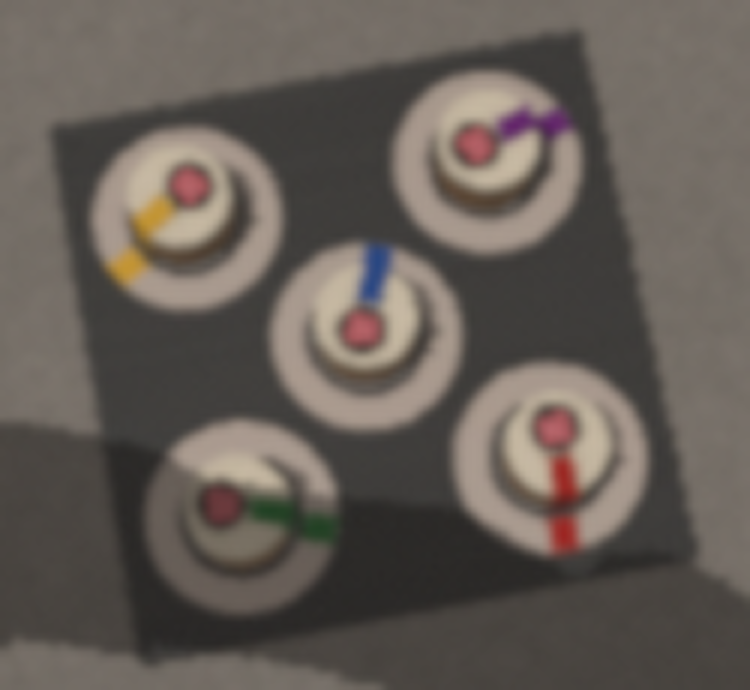

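View pics/w24.png

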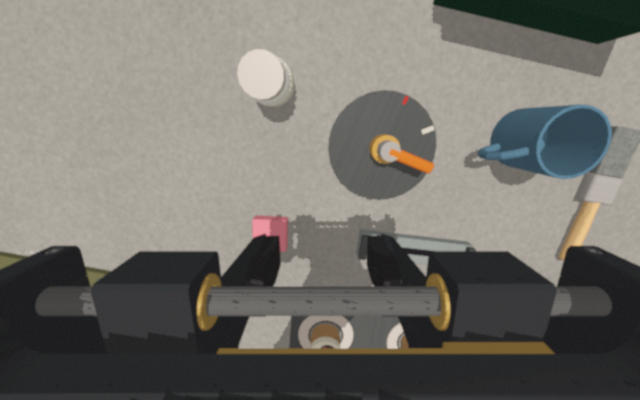

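```bash
python3 - <<'E'
from rect import *
z=load('t24')
def pt(cx,cy,h): return px2w(z,(cx+.5)/6-.5+265,(cy+.5)/6-.5+150,h)
pads=dict(red=((550,458),(563,534)),yellow=((187,216),(127,266)),green=((241,517),(319,527)),blue=((366,336),(377,261)),purple=((487,160),(553,124)))
lids=dict(red=((556,443),(557,429),(563,472)),yellow=((181,201),(190,184),(154,217)),green=((242,507),(221,506),(268,511)),blue=((366,322),(361,328),(374,285)),purple=((487,143),(476,146),(514,122)))
for n in pads:
    P=pt(*pads[n][0],.012);B=pt(*pads[n][1],.012);C,K,S=[pt(*q,.052) for q in lids[n]]
    a=lambda d:np.degrees(np.arctan2(d[1],d[0])).round(1)
    print(n,'offset mm',((C-P)[:2]*1000).round(1),'bar',a(B-P),'stripe (pink->stripe)',a(S-K),'(c->stripe)',a(S-C))
z=load('w24')
print('axis',px2w(z,391,149),px2w(z,391,149,.062),'tip',px2w(z,430,165),'base',px2w(z,383,144,.012))
for q in ((405,100),(428,130)): print(px2w(z,*q,.012))
cv2.imwrite('pics/w24c.png',cv2.resize(z['p'][80:210,320:450,::-1],None,fx=5,fy=5,interpolation=2))
E
```

```text
red offset mm [0.5 0.1] bar -175.7 stripe (pink->stripe) -177.5 (c->stripe) -171.9
yellow offset mm [-3.5 -0.1] bar 126.8 stripe (pink->stripe) 129.6 (c->stripe) 117.4
green offset mm [-1.1 -2.6] bar -101.7 stripe (pink->stripe) -100.5 (c->stripe) -103.2
blue offset mm [-2. -0.] bar -12.5 stripe (pink->stripe) -20.8 (c->stripe) -16.3
purple offset mm [-3.3  2.2] bar -65.0 stripe (pink->stripe) -61.2 (c->stripe) -55.6
axis [0.47176789 0.38200892 0.06175204] [0.471705   0.38202048 0.062     ] tip [0.52333233 0.3730204  0.06119835] base [0.47192363 0.38398354 0.012     ]
[0.48535969 0.4443735  0.012     ]
[0.52627476 0.41404631 0.012     ]
```

View pics/w24c.png

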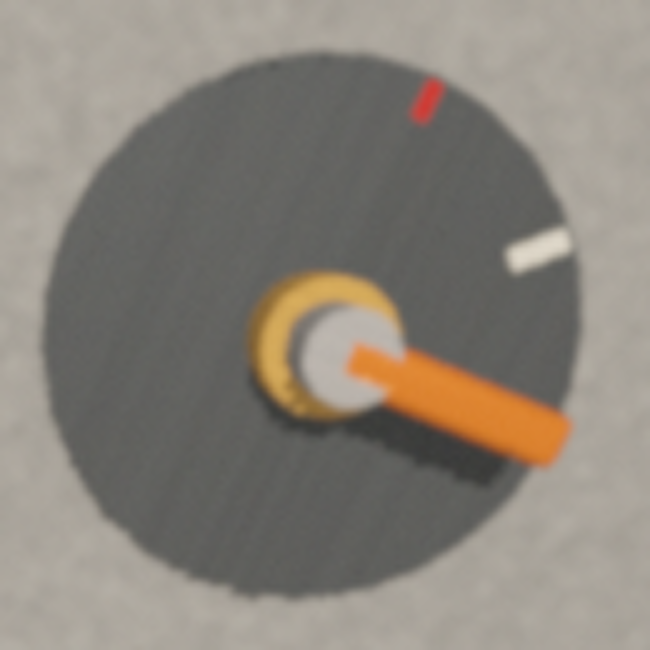

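```bash
python3 g.py .53 .0 .29 50 .535 -.03 .27 30
```

```text
t 50.1 p [0.4015 0.3271 0.2772] psi 101.5 q7 -0.95 f [-0.6  0.2  0. ] open 50.0
[0.53, 0.0, 0.29, 50.0] d [-5.769  1.012 -0.227] a [-0.02 -0.01  8.58]
[0.535, -0.03, 0.27, 30.0] d [-6.276  0.994  0.105] a [-3.000e-02 -1.000e-02  1.192e+01]
```

Request:
servo_tool(
  deltas=[
    {"dx":-0.6,"dy":0.04,"dz":0,"ax":0,"ay":0,"az":1.2,"hand":50},
    {"dx":-1.3,"dy":0.09,"dz":0,"ax":0,"ay":0,"az":2.5,"hand":50},
    {"dx":-2.0,"dy":0.14,"dz":-0.1,"ax":0,"ay":0,"az":3.9,"hand":50},
    {"dx":-2.7,"dy":0.18,"dz":-0.1,"ax":0,"ay":0,"az":5.3,"hand":50},
    {"dx":-3.4,"dy":0.23,"dz":-0.1,"ax":0,"ay":0,"az":6.7,"hand":50},
    {"dx":-4.1,"dy":0.28,"dz":-0.2,"ax":0,"ay":0,"az":8.1,"hand":50},
    {"dx":-4.8,"dy":0.33,"dz":-0.2,"ax":0,"ay":0,"az":9.5,"hand":50},
    {"dx":-5.5,"dy":0.38,"dz":-0.2,"ax":0,"ay":0,"az":10.9,"hand":50},
    {"dx":-6.1,"dy":0.42,"dz":-0.23,"ax":0,"ay":0,"az":11.9,"hand":50},
    {"dx":-6.16,"dy":0.42,"dz":-0.23,"ax":0,"ay":0,"az":11.9,"hand":50},
  ],
)

```text
clock: 51.35
tool_pos: [0.501, -0.0335, 0.2897]
eef_rot: [0.966, 0.257, -0.001, -0.0]
contact_force: [-0.2, 0.1, -0.2]
opening: 0.569
```

Request:
servo_tool(
  deltas=[
    {"dx":0,"dy":0,"dz":0,"ax":0,"ay":0,"az":0,"hand":50},
    {"dx":0,"dy":0,"dz":0,"ax":0,"ay":0,"az":0,"hand":50},
    {"dx":0,"dy":0,"dz":0,"ax":0,"ay":0,"az":0,"hand":50},
  ],
)

```text
clock: 51.72
tool_pos: [0.5, -0.0282, 0.2896]
eef_rot: [0.965, 0.262, -0.001, -0.002]
contact_force: [0.2, 0.1, -0.2]
opening: 0.566
```

```bash
python3 g.py; python3 - <<'E'
from rect import *
snap('wrist','w25'); z=load('w25')
for h,t in ((.012,'p'),(.052,'l')):
    im,f=rect(z,.40,.69,-.14,.14,h); cv2.imwrite(f'pics/r25{t}.png',im)
E
```

```text
t 51.73 p [ 0.5    -0.0282  0.2896] psi 30.4 q7 -1.2 f [ 0.2  0.1 -0.2] open 49.9
```

View pics/r25l.png

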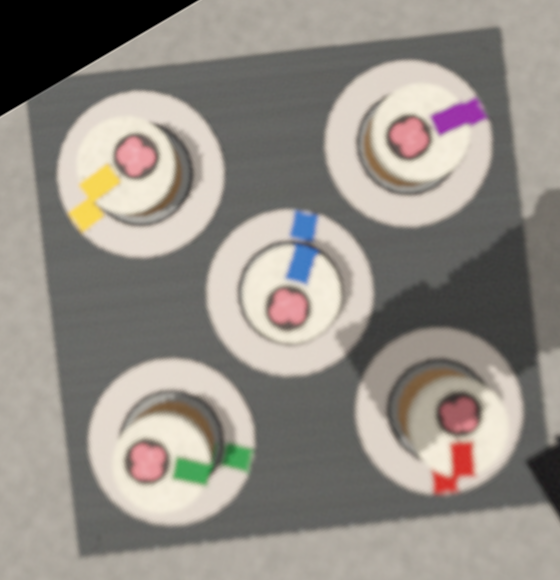

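View pics/r25p.png

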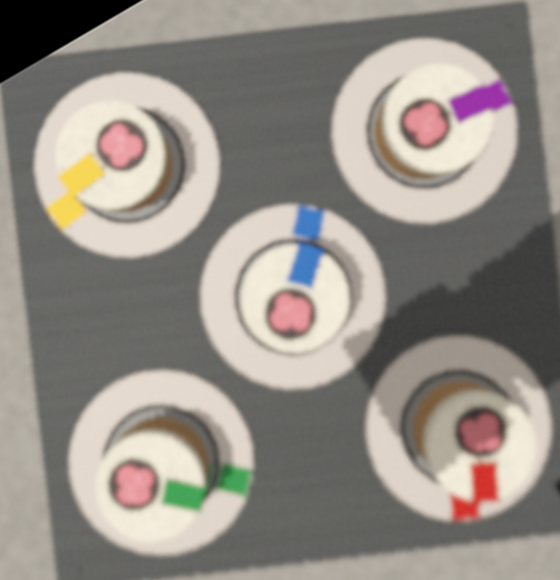

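```bash
python3 - <<'E'
from h import *
z=load('w24')
def pt(a,b,h): return px2w(z,(a+.5)/5-.5+320,(b+.5)/5-.5+80,h)
C=pt(312,324,.012);H=pt(353,357,.065);W=pt(538,250,.012);O=pt(427,101,.012);T=pt(558,442,.061);T0=pt(375,364,.061)
print(C,H,px2w(z,391,151),'T',T,T0)
a=lambda d:np.degrees(np.arctan2(d[1],d[0])).round(1)
A=C
print('white',a(W-A),np.hypot(*(W-A)[:2]),'open',a(O-A),np.hypot(*(O-A)[:2]),'handle',a(T-A),a(T-T0),a(T-H),np.hypot(*(T-A)[:2]))
E
python3 g.py
```

```text
[0.47072947 0.38319082 0.012     ] [0.47064352 0.37971365 0.065     ] [0.47260976 0.37968711 0.06092918] T [0.52596205 0.3697917  0.061     ] [0.47725967 0.37895802 0.061     ]
white 29.8 0.06262569760402872 open 76.7 0.06312191911722187 handle -13.6 -10.7 -10.2 0.05683462354303634
t 51.77 p [ 0.5    -0.0284  0.2896] psi 30.4 q7 -1.2 f [ 0.1 -0.2 -0.6] open 50.1
```

```bash
python3 g.py .505 .20 .25 100 .514 .371 .16 172
```

```text
t 51.77 p [ 0.5    -0.0284  0.2896] psi 30.4 q7 -1.2 f [ 0.1 -0.2 -0.6] open 50.1
[0.505, 0.2, 0.25, 100.0] d [ 1.996 -3.24   0.668] a [-4.000e-02 -1.000e-02 -1.161e+01]
[0.514, 0.371, 0.16, 172.0] d [ 3.569 -5.618  2.174] a [ -0.04  -0.04 -23.61]
```

Request:
servo_tool(
  deltas=[
    {"dx":0.2,"dy":-0.33,"dz":0,"ax":0,"ay":0,"az":-1.4,"hand":50},
    {"dx":0.45,"dy":-0.75,"dz":0,"ax":0,"ay":0,"az":-2.9,"hand":50},
    {"dx":0.7,"dy":-1.15,"dz":0.1,"ax":0,"ay":0,"az":-4.4,"hand":50},
    {"dx":1.0,"dy":-1.6,"dz":0.2,"ax":0,"ay":0,"az":-5.9,"hand":50},
    {"dx":1.25,"dy":-2.0,"dz":0.3,"ax":0,"ay":0,"az":-7.4,"hand":50},
    {"dx":1.5,"dy":-2.45,"dz":0.45,"ax":0,"ay":0,"az":-8.9,"hand":50},
    {"dx":1.75,"dy":-2.85,"dz":0.55,"ax":0,"ay":0,"az":-10.4,"hand":50},
    {"dx":2.0,"dy":-3.24,"dz":0.67,"ax":0,"ay":0,"az":-11.6,"hand":50},
    {"dx":2.0,"dy":-3.24,"dz":0.67,"ax":0,"ay":0,"az":-11.6,"hand":50},
  ],
)

```text
clock: 52.9
tool_pos: [0.5049, 0.2019, 0.2495]
eef_rot: [0.642, 0.767, 0.0, -0.003]
contact_force: [0.2, -1.0, 0.3]
opening: 0.567
```

```bash
python3 g.py .514 .371 .16 172
```

```text
t 52.9 p [0.5049 0.2019 0.2495] psi 100.1 q7 -0.68 f [ 0.2 -1.   0.3] open 50.0
[0.514, 0.371, 0.16, 172.0] d [2.742 0.649 1.501] a [ -0.    -0.06 -11.99]
```

Request:
servo_tool(
  deltas=[
    {"dx":0.4,"dy":0.1,"dz":0.1,"ax":0,"ay":0,"az":-1.6,"hand":50},
    {"dx":0.8,"dy":0.2,"dz":0.3,"ax":0,"ay":0,"az":-3.3,"hand":50},
    {"dx":1.2,"dy":0.3,"dz":0.5,"ax":0,"ay":0,"az":-5,"hand":50},
    {"dx":1.6,"dy":0.4,"dz":0.7,"ax":0,"ay":0,"az":-6.7,"hand":50},
    {"dx":2.0,"dy":0.5,"dz":0.9,"ax":0,"ay":0,"az":-8.4,"hand":50},
    {"dx":2.4,"dy":0.58,"dz":1.1,"ax":0,"ay":0,"az":-10.1,"hand":50},
    {"dx":2.7,"dy":0.64,"dz":1.3,"ax":0,"ay":0,"az":-11.6,"hand":50},
    {"dx":2.74,"dy":0.65,"dz":1.5,"ax":0,"ay":-0.06,"az":-12,"hand":50},
    {"dx":2.74,"dy":0.65,"dz":1.5,"ax":0,"ay":-0.06,"az":-12,"hand":50},
    {"dx":2.74,"dy":0.65,"dz":1.5,"ax":0,"ay":-0.06,"az":-12,"hand":50},
  ],
)

```text
clock: 54.15
tool_pos: [0.5162, 0.3668, 0.1604]
eef_rot: [0.072, 0.997, -0.002, 0.001]
contact_force: [-0.3, 0.1, -0.4]
opening: 0.569
```

Request:
servo_tool(
  deltas=[
    {"dx":0,"dy":0,"dz":0,"ax":0,"ay":0,"az":0,"hand":50},
    {"dx":0,"dy":0,"dz":0,"ax":0,"ay":0,"az":0,"hand":50},
  ],
)

```text
clock: 54.4
tool_pos: [0.516, 0.3678, 0.1606]
eef_rot: [0.071, 0.997, -0.001, 0.001]
contact_force: [0.3, -0.4, 0.2]
opening: 0.569
```

```bash
python3 g.py; python3 -c "
from h import *
snap('wrist','w26');p=cv2.imread('pics/w26.png');cv2.imwrite('pics/w26c.png',cv2.resize(p[60:300,210:430],None,fx=3,fy=3,interpolation=2)[:600])"
```

```text
t 54.4 p [0.516  0.3678 0.1606] psi 171.8 q7 0.1 f [ 0.3 -0.4  0.2] open 50.1
```

View pics/w26c.png

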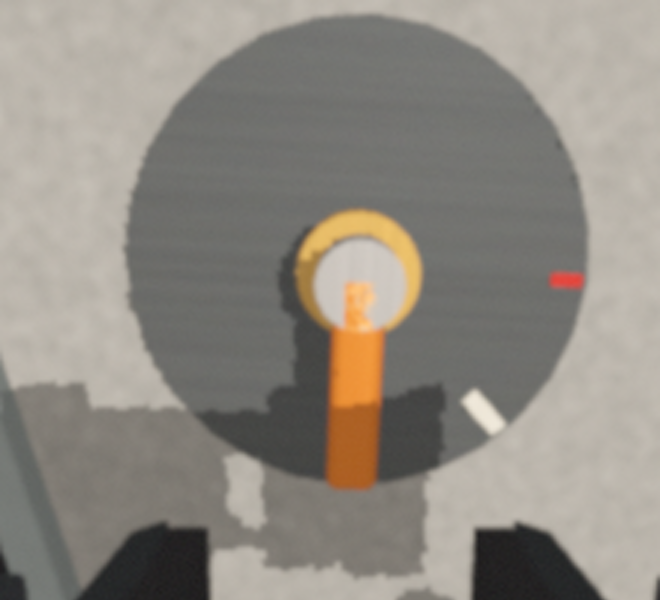

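View pics/w26.png

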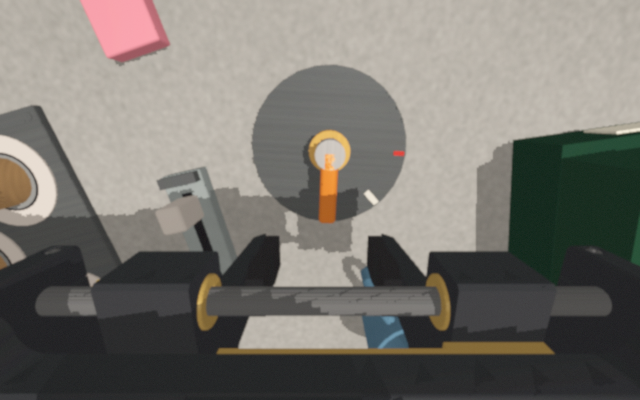

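```bash
python3 - <<'E'
from h import *
z=load('w26')
def pt(a,b,h): return px2w(z,(a+.5)/3-.5+210,(b+.5)/3-.5+60,h)
print('hub depth',px2w(z,330,155),'handle depth',px2w(z,328,190))
C=pt(357.5,248,.012);H=pt(360,285,.065);W=pt(484,411,.012);O=pt(567,281,.012);T=pt(352,487,.061);T0=pt(358,330,.061)
a=lambda d:np.degrees(np.arctan2(d[1],d[0])).round(1)
print(C,H,T,T0)
for A in (C,(C+H)/2): print('white',a(W-A),np.hypot(*(W-A)[:2]),'open',a(O-A),np.hypot(*(O-A)[:2]),'handle',a(T-A),a(T-T0),np.hypot(*(T-A)[:2]))
print(a(W-O))
E
```

```text
hub depth [0.47183766 0.37942002 0.05996616] handle depth [0.4999981  0.37396593 0.05906619]
[0.46584071 0.3801763  0.012     ] [0.47092125 0.37917424 0.065     ] [0.52686597 0.36938907 0.061     ] [0.48310015 0.37706655 0.061     ]
white 30.4 0.06823573566710243 open 73.1 0.06769823353109884 handle -10.0 -9.9 0.06197133894195142
white 31.9 0.06632098845830652 open 75.3 0.06748863503608112 handle -10.0 -9.9 0.059382657363247604
-37.7
```

```bash
python3 g.py .5119 .3713 .062 170.1
```

```text
t 54.45 p [0.5159 0.3679 0.1605] psi 171.8 q7 0.1 f [-0.3 -0.   0.1] open 50.4
[0.5119, 0.3713, 0.062, 170.1] d [0.076 0.05  1.641] a [-0.02  0.02  0.29]
```

Request:
servo_tool(
  deltas=[
    {"dx":0.075,"dy":0.05,"dz":0.4,"ax":0,"ay":0,"az":0.29,"hand":45},
    {"dx":0.075,"dy":0.05,"dz":0.9,"ax":0,"ay":0,"az":0.29,"hand":40},
    {"dx":0.075,"dy":0.05,"dz":1.3,"ax":0,"ay":0,"az":0.29,"hand":40},
    {"dx":0.075,"dy":0.05,"dz":1.6,"ax":0,"ay":0,"az":0.29,"hand":40},
    {"dx":0.075,"dy":0.05,"dz":1.64,"ax":0,"ay":0,"az":0.29,"hand":40},
    {"dx":0.075,"dy":0.05,"dz":1.64,"ax":0,"ay":0,"az":0.29,"hand":40},
  ],
)

```text
clock: 55.2
tool_pos: [0.5119, 0.3718, 0.0621]
eef_rot: [0.086, 0.996, -0.001, 0.001]
contact_force: [-0.2, 0.6, 1.1]
opening: 0.454
```

```bash
python3 g.py .5119 .3713 .062 170.1;  python3 -c "
from h import *
snap('wrist','w27')"
```

```text
t 55.2 p [0.5119 0.3718 0.0621] psi 170.1 q7 -0.03 f [-0.2  0.6  1.1] open 40.0
[0.5119, 0.3713, 0.062, 170.1] d [-0.001 -0.009  0.002] a [-0.01  0.01  0.  ]
```

View pics/w27.png

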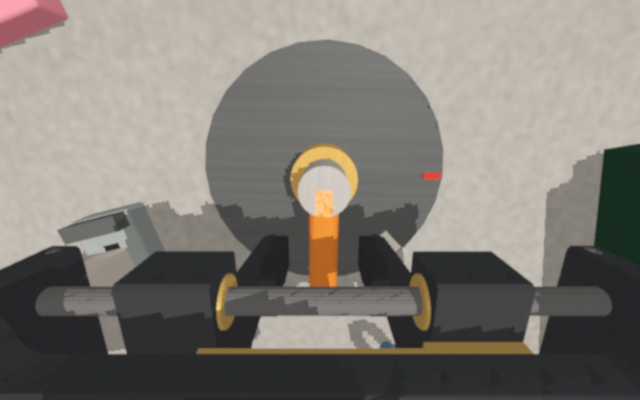

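Request:
servo_tool(
  deltas=[
    {"dx":0,"dy":0,"dz":0,"ax":0,"ay":0,"az":0,"hand":20},
    {"dx":0,"dy":0,"dz":0,"ax":0,"ay":0,"az":0,"hand":8},
    {"dx":0,"dy":0,"dz":0,"ax":0,"ay":0,"az":0,"hand":8},
    {"dx":0,"dy":0,"dz":0,"ax":0,"ay":0,"az":0,"hand":8},
    {"dx":0,"dy":0,"dz":0,"ax":0,"ay":0,"az":0,"hand":8},
  ],
  newtons=10,
)

```text
clock: 55.88
tool_pos: [0.512, 0.3718, 0.062]
eef_rot: [0.086, 0.996, -0.001, 0.001]
contact_force: [-0.4, 0.2, 2.2]
opening: 0.154
```

```bash
python3 - <<'E'
import subprocess,numpy as np
from h import *
s=r.get_state(); print(s['tool_pos'],s['contact_force'],s['opening']*88.1)
ax=np.array([.4705,.3785]); th0=-9.9; rad=.042
a=[]
for k in range(1,11):
    t=np.radians(th0+4.3*k); a+= [ax[0]+rad*np.cos(t),ax[1]+rad*np.sin(t),.062,170.1+4.3*k]
print(subprocess.run(['python3','g.py']+[str(v) for v in a],capture_output=True,text=True).stdout)
E
```

```text
[0.51195408 0.37176384 0.06196709] [-0.40588743  0.18059366  2.19641187] 13.611410640780587
t 55.88 p [0.512  0.3718 0.062 ] psi 170.1 q7 -0.03 f [-0.4  0.2  2.2] open 13.6
[0.5122995507992368, 0.37440151821011575, 0.062, 174.4] d [ 0.002  0.044 -0.001] a [-0.01  0.02 -0.71]
[0.5124891895915533, 0.37754713198994316, 0.062, 178.7] d [ 0.008  0.096 -0.001] a [-0.01  0.02 -1.43]
[0.5124424404596921, 0.3806981101622036, 0.062, 183.0] d [ 0.018  0.148 -0.001] a [-0.01  0.01 -2.15]
[0.5121595665887813, 0.3838367135612567, 0.062, 187.29999999999998] d [ 0.031  0.199 -0.001] a [-0.01  0.01 -2.86]
[0.5116421604831725, 0.3869452726881305, 0.062, 191.6] d [ 0.049  0.248 -0.001] a [-0.01  0.01 -3.58]
[0.5108931350010668, 0.3900062871850822, 0.062, 195.89999999999998] d [ 0.07   0.296 -0.001] a [-0.01  0.01 -4.3 ]
[0.5099167069559013, 0.3930025243579385, 0.062, 200.2] d [ 0.094  0.343 -0.001] a [-0.01  0.01 -5.01]
[0.5087183733768148, 0.39591711619156206, 0.062, 204.5] d [ 0.122  0.387 -0.001] a [-0.01  0.01 -5.73]
[0.5073048805618422, 0.39873365431227203, 0.062, 208.79999999999998] d [ 0.153  0.43  -0.001] a [-0.02  0.01 -6.45]
[0.5056841860980584, 0.40143628236260603, 0.062, 213.1] d [ 0.188  0.469 -0.001] a [-0.02  0.01 -7.16]
```

Gripped at 13.6 mm, close to the 14 mm bar. I'll sweep the arc.

Request:
servo_tool(
  deltas=[
    {"dx":0.002,"dy":0.05,"dz":0,"ax":0,"ay":0,"az":-0.7,"hand":8},
    {"dx":0.01,"dy":0.1,"dz":0,"ax":0,"ay":0,"az":-1.4,"hand":8},
    {"dx":0.02,"dy":0.15,"dz":0,"ax":0,"ay":0,"az":-2.15,"hand":8},
    {"dx":0.03,"dy":0.2,"dz":0,"ax":0,"ay":0,"az":-2.9,"hand":8},
    {"dx":0.05,"dy":0.25,"dz":0,"ax":0,"ay":0,"az":-3.6,"hand":8},
    {"dx":0.07,"dy":0.3,"dz":0,"ax":0,"ay":0,"az":-4.3,"hand":8},
    {"dx":0.095,"dy":0.345,"dz":0,"ax":0,"ay":0,"az":-5.0,"hand":8},
    {"dx":0.12,"dy":0.39,"dz":0,"ax":0,"ay":0,"az":-5.7,"hand":8},
    {"dx":0.15,"dy":0.43,"dz":0,"ax":0,"ay":0,"az":-6.45,"hand":8},
    {"dx":0.19,"dy":0.47,"dz":0,"ax":0,"ay":0,"az":-7.15,"hand":8},
  ],
)

```text
clock: 57.12
tool_pos: [0.5062, 0.4012, 0.062]
eef_rot: [-0.285, 0.958, -0.001, 0.001]
contact_force: [0.9, -0.1, 2.7]
opening: 0.157
```

Request:
servo_tool(
  deltas=[
    {"dx":0,"dy":0,"dz":0,"ax":0,"ay":0,"az":0,"hand":8},
    {"dx":0,"dy":0,"dz":0,"ax":0,"ay":0,"az":0,"hand":8},
  ],
)

```text
clock: 57.38
tool_pos: [0.506, 0.4014, 0.062]
eef_rot: [-0.284, 0.959, -0.001, 0.001]
contact_force: [2.3, 0.6, 2.8]
opening: 0.156
```

```bash
python3 g.py; python3 -c "
from h import *
snap('wrist','w28');snap('side','s28');p=cv2.imread('pics/s28.png');cv2.imwrite('pics/s28c.png',cv2.resize(p[240:330,170:290],None,fx=6,fy=6,interpolation=2))"
```

```text
t 57.38 p [0.506  0.4014 0.062 ] psi -147.0 q7 0.61 f [2.3 0.6 2.8] open 13.8
```

View pics/w28.png

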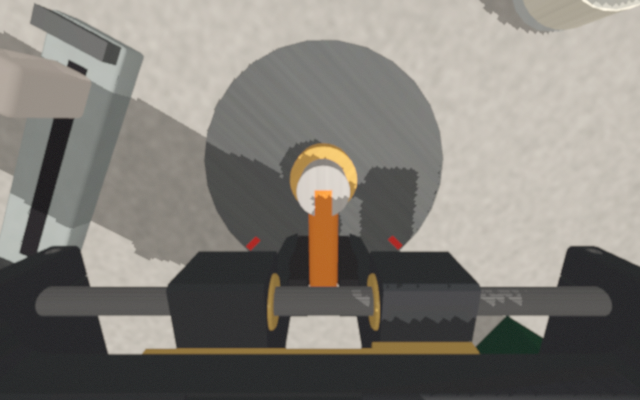

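View pics/s28c.png

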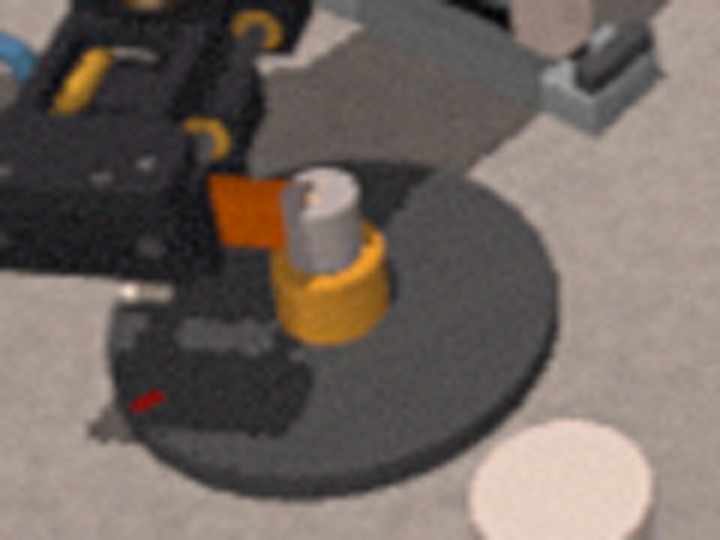

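Request:
servo_tool(
  deltas=[
    {"dx":0,"dy":0,"dz":0,"ax":0,"ay":0,"az":0,"hand":20},
    {"dx":0,"dy":0,"dz":0,"ax":0,"ay":0,"az":0,"hand":40},
    {"dx":0,"dy":0,"dz":0,"ax":0,"ay":0,"az":0,"hand":44},
    {"dx":0,"dy":0,"dz":-0.3,"ax":0,"ay":0,"az":0,"hand":44},
    {"dx":0,"dy":0,"dz":-1.0,"ax":0,"ay":0,"az":0,"hand":44},
    {"dx":0,"dy":0,"dz":-1.7,"ax":0,"ay":0,"az":0,"hand":44},
    {"dx":0,"dy":0,"dz":-2.2,"ax":0,"ay":0,"az":0,"hand":44},
    {"dx":0,"dy":0,"dz":-2.2,"ax":0,"ay":0,"az":0,"hand":44},
    {"dx":0,"dy":0,"dz":-2.2,"ax":0,"ay":0,"az":0,"hand":44},
  ],
)

```text
clock: 58.6
tool_pos: [0.505, 0.4009, 0.1933]
eef_rot: [-0.284, 0.959, -0.002, -0.0]
contact_force: [0.1, -0.6, -1.1]
opening: 0.5
```

```bash
python3 g.py .511 .237 .15 184.4 ; python3 -c "
from h import *
snap('wrist','w29');snap('top','t29');p=cv2.imread('pics/t29.png');cv2.imwrite('pics/t29d.png',cv2.resize(p[150:265,265:390],None,fx=5,fy=5,interpolation=2))"
```

```text
t 58.6 p [0.505  0.4009 0.1933] psi -147.0 q7 0.73 f [ 0.1 -0.6 -1.1] open 44.0
[0.511, 0.237, 0.15, 184.4] d [ 1.404 -2.342  0.731] a [-0.03 -0.    4.77]
```

View pics/w29.png

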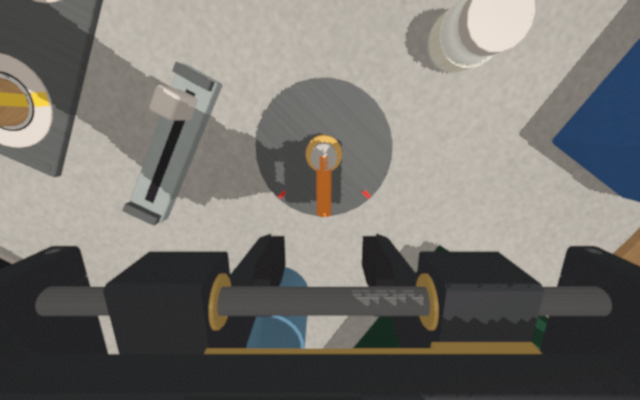

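View pics/t29d.png

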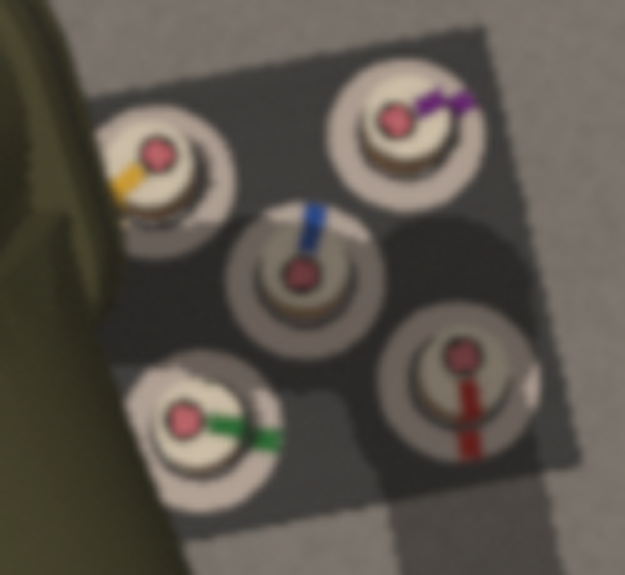

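Request:
servo_tool(
  deltas=[
    {"dx":0.2,"dy":-0.4,"dz":0,"ax":0,"ay":0,"az":0.8,"hand":50},
    {"dx":0.5,"dy":-0.9,"dz":0,"ax":0,"ay":0,"az":1.8,"hand":55},
    {"dx":0.85,"dy":-1.4,"dz":0.2,"ax":0,"ay":0,"az":2.9,"hand":55},
    {"dx":1.2,"dy":-2.0,"dz":0.4,"ax":0,"ay":0,"az":4,"hand":55},
    {"dx":1.4,"dy":-2.34,"dz":0.6,"ax":0,"ay":0,"az":4.77,"hand":55},
    {"dx":1.4,"dy":-2.34,"dz":0.73,"ax":0,"ay":0,"az":4.77,"hand":55},
    {"dx":1.4,"dy":-2.34,"dz":0.73,"ax":0,"ay":0,"az":4.77,"hand":55},
    {"dx":1.4,"dy":-2.34,"dz":0.73,"ax":0,"ay":0,"az":4.77,"hand":55},
  ],
)

```text
clock: 59.7
tool_pos: [0.5111, 0.24, 0.1504]
eef_rot: [-0.04, 0.999, -0.0, 0.001]
contact_force: [-0.3, 0.1, 0.5]
opening: 0.62
```

```bash
python3 g.py .5113 .2368 .057 184.4
```

```text
t 59.7 p [0.5111 0.24   0.1504] psi -175.4 q7 0.34 f [-0.3  0.1  0.5] open 54.6
[0.5113, 0.2368, 0.057, 184.4] d [ 0.002 -0.053  1.557] a [-0.    0.01  0.03]
```

Request:
servo_tool(
  deltas=[
    {"dx":0,"dy":-0.05,"dz":0.3,"ax":0,"ay":0,"az":0.03,"hand":55},
    {"dx":0,"dy":-0.05,"dz":0.8,"ax":0,"ay":0,"az":0.03,"hand":55},
    {"dx":0,"dy":-0.05,"dz":1.3,"ax":0,"ay":0,"az":0.03,"hand":55},
    {"dx":0,"dy":-0.05,"dz":1.53,"ax":0,"ay":0,"az":0.03,"hand":55},
    {"dx":0,"dy":-0.05,"dz":1.55,"ax":0,"ay":0,"az":0.03,"hand":55},
    {"dx":0,"dy":-0.05,"dz":1.55,"ax":0,"ay":0,"az":0.03,"hand":30},
    {"dx":0,"dy":-0.05,"dz":1.55,"ax":0,"ay":0,"az":0.03,"hand":15},
    {"dx":0,"dy":-0.05,"dz":1.55,"ax":0,"ay":0,"az":0.03,"hand":15},
    {"dx":0,"dy":-0.05,"dz":1.55,"ax":0,"ay":0,"az":0.03,"hand":15},
    {"dx":0,"dy":-0.05,"dz":1.55,"ax":0,"ay":0,"az":0.03,"hand":15},
  ],
  newtons=20,
)

```text
clock: 60.95
tool_pos: [0.5119, 0.2369, 0.0578]
eef_rot: [-0.037, 0.999, 0.001, 0.001]
contact_force: [-0.2, 4.8, 1.2]
opening: 0.244
```

```bash
python3 g.py .6108 .2445 .057 184.4
```

```text
t 60.95 p [0.5119 0.2369 0.0578] psi -175.7 q7 0.21 f [-0.2  4.8  1.2] open 21.5
[0.6108, 0.2445, 0.057, 184.4] d [-1.654  0.003  0.017] a [ 0.02  0.02 -0.02]
```

Gripped. I'll slide it to the far end, taking small steps near the stop.

Request:
servo_tool(
  deltas=[
    {"dx":-0.2,"dy":0,"dz":0,"ax":0,"ay":0,"az":0,"hand":15},
    {"dx":-0.45,"dy":0,"dz":0,"ax":0,"ay":0,"az":0,"hand":15},
    {"dx":-0.7,"dy":0,"dz":0,"ax":0,"ay":0,"az":0,"hand":15},
    {"dx":-0.95,"dy":0,"dz":0,"ax":0,"ay":0,"az":0,"hand":15},
    {"dx":-1.2,"dy":0,"dz":0,"ax":0,"ay":0,"az":0,"hand":15},
    {"dx":-1.4,"dy":0,"dz":0,"ax":0,"ay":0,"az":0,"hand":15},
    {"dx":-1.55,"dy":0,"dz":0,"ax":0,"ay":0,"az":0,"hand":15},
    {"dx":-1.63,"dy":0,"dz":0,"ax":0,"ay":0,"az":0,"hand":15},
    {"dx":-1.66,"dy":0,"dz":0,"ax":0,"ay":0,"az":0,"hand":15},
    {"dx":-1.68,"dy":0,"dz":0,"ax":0,"ay":0,"az":0,"hand":15},
  ],
)

```text
clock: 62.2
tool_pos: [0.6109, 0.2448, 0.0579]
eef_rot: [-0.038, 0.999, 0.001, -0.0]
contact_force: [-2.6, 5.6, 3.4]
opening: 0.251
```

Request:
servo_tool(
  deltas=[
    {"dx":-0.03,"dy":0,"dz":0,"ax":0,"ay":0,"az":0,"hand":15},
    {"dx":-0.06,"dy":0,"dz":0,"ax":0,"ay":0,"az":0,"hand":15},
    {"dx":-0.06,"dy":0,"dz":0,"ax":0,"ay":0,"az":0,"hand":15},
  ],
)

```text
clock: 62.58
tool_pos: [0.6119, 0.2449, 0.0579]
eef_rot: [-0.038, 0.999, 0.0, -0.003]
contact_force: [-7.9, 4.8, 6.7]
opening: 0.25
```

Request:
servo_tool(
  deltas=[
    {"dx":-0.03,"dy":0,"dz":0,"ax":0,"ay":0,"az":0,"hand":15},
    {"dx":-0.06,"dy":0,"dz":0,"ax":0,"ay":0,"az":0,"hand":15},
    {"dx":-0.06,"dy":0,"dz":0,"ax":0,"ay":0,"az":0,"hand":15},
  ],
)

```text
clock: 62.95
tool_pos: [0.6122, 0.245, 0.0578]
eef_rot: [-0.039, 0.999, -0.001, -0.006]
contact_force: [-15.8, 2.4, 12.5]
opening: 0.248
```

Request:
servo_tool(
  deltas=[
    {"dx":0.06,"dy":0,"dz":0,"ax":0,"ay":0,"az":0,"hand":15},
    {"dx":0.06,"dy":0,"dz":0,"ax":0,"ay":0,"az":0,"hand":45},
    {"dx":0.06,"dy":0,"dz":0,"ax":0,"ay":0,"az":0,"hand":55},
    {"dx":0.06,"dy":0,"dz":0,"ax":0,"ay":0,"az":0,"hand":55},
    {"dx":0.06,"dy":0,"dz":-0.5,"ax":0,"ay":0,"az":0,"hand":55},
    {"dx":0.06,"dy":0,"dz":-1.3,"ax":0,"ay":0,"az":0,"hand":55},
    {"dx":0.06,"dy":0,"dz":-2.1,"ax":0,"ay":0,"az":0,"hand":55},
    {"dx":0.4,"dy":0.2,"dz":-2.8,"ax":0,"ay":0,"az":0,"hand":55},
    {"dx":1.2,"dy":0.8,"dz":-3.3,"ax":0,"ay":0,"az":0,"hand":55},
    {"dx":2.0,"dy":1.4,"dz":-3.6,"ax":0,"ay":0,"az":0,"hand":55},
  ],
)

```text
clock: 64.2
tool_pos: [0.4968, 0.3159, 0.2731]
eef_rot: [-0.035, 0.999, -0.001, 0.001]
contact_force: [-0.5, 1.8, 0.3]
opening: 0.625
```

Request:
servo_tool(
  deltas=[
    {"dx":0.5,"dy":0.5,"dz":0,"ax":0,"ay":0,"az":0,"hand":55},
    {"dx":1.0,"dy":1,"dz":0,"ax":0,"ay":0,"az":0,"hand":55},
    {"dx":1.0,"dy":1,"dz":0,"ax":0,"ay":0,"az":0,"hand":55},
    {"dx":1.0,"dy":1,"dz":0,"ax":0,"ay":0,"az":0,"hand":55},
  ],
)

```text
clock: 64.7
tool_pos: [0.4337, 0.3701, 0.2712]
eef_rot: [-0.036, 0.999, -0.002, 0.001]
contact_force: [1.1, 0.2, -0.4]
opening: 0.627
```

```bash
python3 g.py; python3 -c "
from h import *
snap('top','t30');snap('side','s30');p=cv2.imread('pics/t30.png');cv2.imwrite('pics/t30d.png',cv2.resize(p[140:270,150:400],None,fx=3.2,fy=3.2,interpolation=2))
p=cv2.imread('pics/s30.png');cv2.imwrite('pics/s30d.png',cv2.resize(p[150:330,170:400],None,fx=3,fy=3,interpolation=2))"
```

```text
t 64.7 p [0.4337 0.3701 0.2712] psi -175.8 q7 0.24 f [ 1.1  0.2 -0.4] open 55.2
```

View pics/t30d.png

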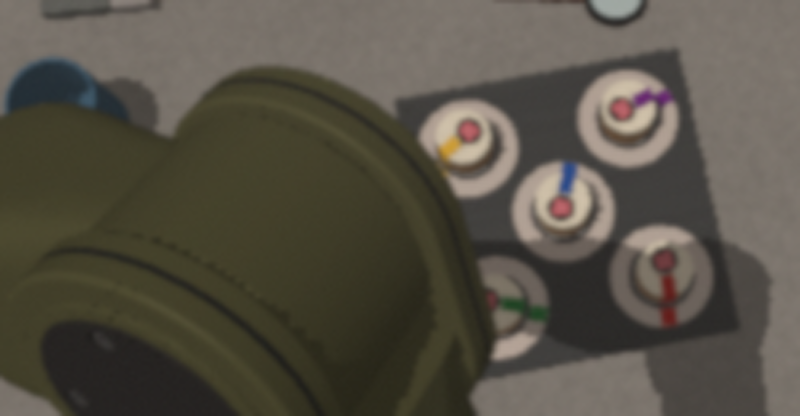

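View pics/s30d.png

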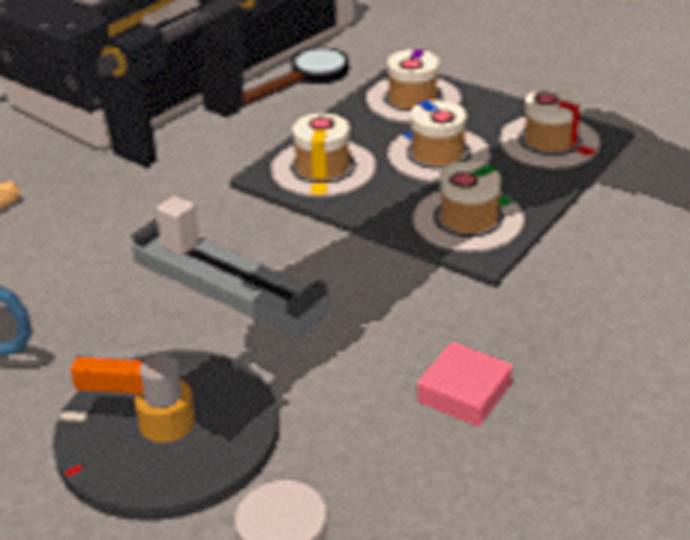

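```bash
python3 -c "
from h import *
print(r.get_state()['qd'].round(3)); print(r.finish_job())"
```

```text
[ 0.005  0.001 -0.004  0.002 -0.003 -0.003 -0.003]
the job is handed in; nothing more can be done
None
```

The job is done in the order asked and handed in at about 65 s; no verdict was reported.

- **First lock move:** I slid the grip to the end nearest the robot until it pressed against the stop.
- **Pots:** All five were out on the table, and each now stands on the pad of its own colour with its stripe towards the bar.
- **Blue pot displaced:** After I placed green, I found blue moved about 48 mm off its pad, not turned. My clearance figures say I did not touch it, so I took it as the announced knock and placed it again.
- **Valve:** The handle was gripped and turned to half open. In the wrist view it lay midway between the two red ticks.
- **Last lock move:** I slid the grip to the far end. The travel measured 0.101 m and it ended against the stop.

**Pot accuracy:** A wrist-camera check before the valve was turned put four pots within about 2 mm of centre and 3° of the bar. Purple was the loosest, at about 3 mm and 4°; the circle allows 5.5 mm.

**Disagreement:** The coarser top camera gave offsets up to 4 mm and angles up to about 9° off. That is near its pixel size, so I trusted the wrist camera.

The last top and side pictures showed all five pots in place, the grip at the far stop and the handle at half open. The arm was clear of everything.

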